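# Set out the sectioning tray

### The arm

A 6-joint arm with a two-finger parallel gripper is mounted at the origin on the work surface. World frame = base frame: x ahead of the robot, y to its left, z up, the work surface at z = 0. Lengths are in mm, angles in rad, forces in N, time in s.
With the tool pointing down it reaches from about 325 to 875 mm from the base axis. Payload 4.4 kg.
Tool frame: the origin (TCP) lies on the centre line of the jaws, within the pads' length; the fingertips stand 25 mm ahead of it and the grasp point (between the pads) lies 6 mm ahead of it; z points along the fingers, y is the line along which they close (so a half turn about z gives the same grasp; the last joint's range is limited). The gripper opens to 85 mm and grips with 20 to 120 N. Pads are 22 mm wide; open, the fingers measure 114 mm over their backs; the gripper's body (76 mm by 85 mm) begins 54 mm behind the grasp point. The pads swing forward as they close: fully open they stand 13 mm farther back than shut.
Start: joints at [-1.321, 0.207, 1.542, -0, 1.393, -0.15], TCP at [224.327, -529.438, 256.282] pointing down, gripper open.
Joint ranges: [-2.73, 2.73], [-0.86, 2.22], [0.23, 2.46], [-1.11, 4.25], [0.08, 2.63], [-2.82, 2.82]. Speed limits (rad/s): [2.79, 2.79, 3.14, 3.14, 3.14, 3.14].

### API

Orientations are given as a rotation vector (axis times angle).
In Python, from bench import r gives the robot as it stands. The module is installed in compiled form; this text tells all that it offers.
- The arm moves only by the tool drive_tool, never from a script. Its argument "moves" is a list of rows, each a list of 3 entries, a list of its own where there are three numbers: the turn, a rotation vector about the tool's x, y, z in rad, then the shift along the tool's x, y, z in m, then the opening, from -1 (shut) to 1 (fully open). A call has 1 to 5 rows; each row is the pose to reach, as a shift and turn from the pose commanded when the call began, along the tool's axes at that moment; what a row does not reach only later rows make up. A row lasts 1/12 s, in which the tool goes at most 41.7 mm and 7.16 degrees, less where a joint would pass 70% of its speed; a pose out of reach is approached as far as the arm can. A call with a gripper value outside its range is refused whole. The fingers move at their own pace and stop on an object; "newtons" is the grip in N (left out, the last holds). Time passes only in rows, so rows that repeat a pose let the fingers close. It gives the time, the measured TCP pose, the force, the opening and the grip force at its end, in the units of the state.
- r.read_state(): the state, without advancing time (a new reading comes with each control period).
- r.grab_frame(name): name is "scene" or "side" or "wrist"; returns a dict with "image" (420x560x3 uint8, red, green, blue), "z_map" (420x560 float32, mm along the optical axis (not along the pixel's ray), 0 where there is no reading), "K" (3x3 intrinsics, pixels), "xyz" and "orientation" of the camera in the world. Camera axes: x right, y down, z forward; pixel columns grow to the right and rows downward; lengths in mm; the calibration is good to about 2 mm. A picture is of the moment at which its call begins.
- r.finish_job(): hands the job in; it is judged then, once.
The state is a dict: "t": time; "joint_pos": joint angles; "joint_vel": joint speeds; "joint_efforts": joint torques, N m; "tool_pos": TCP position; "eef_rot": TCP orientation; "contact_force": force on the tool from outside, world axes, zero at the start; "ft_torque": the same for the moment, N m; "finger_gap": finger opening in mm; "finger_force": force on a finger pad.
Only numpy, scipy, OpenCV 4.12 (cv2) and the standard library are available. Lean on these libraries where they do the work, as an engineer would, in place of code of your own. Each camera call takes 0.05 s, during which the arm holds its last target. There are 200 camera calls.

### The job

Set out the tray beside the microtome: first lift the arched metal cover off the tray and hang it astride the rail. Then put one end of the dark knife-holder bar on the anvil of the height gauge, under the foot, press the gauge's cap down until the foot rests on the bar and hold it there for a second, and let it spring back up. Finish with that bar lying in the tray's long pocket and every wax block wax-side up in a small pocket of its own, all fully seated, the cover still on the rail, and do not knock over the amber stain bottle.

Things in the scene. Friction and masses are not known exactly. Their poses are not given: they have to be found in the camera images.
- tray: Fixed grey plastic tray, 56 (x) x 334 (y) x 16 mm high, lying on the table, long axis = its y. Origin: centre of its underside. Six pockets, all 8 mm deep (floor 8 mm above the table): in order along +y one long pocket, then five small ones in a row 42 mm apart.
- tray_hole0 (a point): Centre of the long pocket at the level of the tray's top (16 mm above the table). Pocket opening 30 mm (tray x) x 114 mm (tray y), for the knife bar, either way round.
- tray_hole1 (a point): Centre of a small pocket at the level of the tray's top (16 mm above the table). Pocket opening 44 mm (tray x) x 32 mm (tray y), for one wax block, either way round. Any block may go in any small pocket.
- tray_hole2 (a point): Centre of a small pocket at the level of the tray's top (16 mm above the table). Pocket opening 44 mm (tray x) x 32 mm (tray y), for one wax block, either way round. Any block may go in any small pocket.
- tray_hole3 (a point): Centre of a small pocket at the level of the tray's top (16 mm above the table). Pocket opening 44 mm (tray x) x 32 mm (tray y), for one wax block, either way round. Any block may go in any small pocket.
- tray_hole4 (a point): Centre of a small pocket at the level of the tray's top (16 mm above the table). Pocket opening 44 mm (tray x) x 32 mm (tray y), for one wax block, either way round. Any block may go in any small pocket.
- tray_hole5 (a point): Centre of a small pocket at the level of the tray's top (16 mm above the table). Pocket opening 44 mm (tray x) x 32 mm (tray y), for one wax block, either way round. Any block may go in any small pocket.
- cover: Loose arched cover of 3 mm aluminium sheet, 160 g, 69 mm wide (x), 208 mm long (y), black grip fin on top. Origin: centre of its open underside, z up. Legs 63 mm apart inside, 30 mm high, then sloping shoulders up to a flat top 22 mm wide, its underside 48.5 mm above the origin. Starts standing on the table astride the tray's small pockets.
- cover_grip (a point): Centre of the cover's grip fin, 67.5 mm above the cover's origin. The fin is 10 mm thick (cover x), 60 mm long (cover y), and stands from 51.5 to 83.5 mm above the origin.
- cover_crook (a point): Middle of the underside of the cover's flat top, 48.5 mm above the cover's origin: it rests on the rail when hung, one leg on each side, the cover's y along the rail.
- rail: Fixed steel rail: a horizontal round bar 14 mm thick along its own y, axis 150 mm above the table, on two posts 340 mm apart. Origin on the table below its middle.
- rail_mid (a point): Middle of the rail's bar, on its axis; y is along the bar, z up.
- block1: Loose wax block, 30 g, not always present (3 to 5 of the five are): white plastic cassette base 40 (x) x 28 (y) x 6 mm with a cream wax slab 36 x 25 x 12 mm on it, 18 mm high in all. Origin: centre of its underside, z up (wax side up). Starts on the table, far side of the tray.
- block2: Loose wax block, 30 g, not always present (3 to 5 of the five are): white plastic cassette base 40 (x) x 28 (y) x 6 mm with a cream wax slab 36 x 25 x 12 mm on it, 18 mm high in all. Origin: centre of its underside, z up (wax side up). Starts on the table, far side of the tray.
- block3: Loose wax block, 30 g, not always present (3 to 5 of the five are): white plastic cassette base 40 (x) x 28 (y) x 6 mm with a cream wax slab 36 x 25 x 12 mm on it, 18 mm high in all. Origin: centre of its underside, z up (wax side up). Starts on the table, far side of the tray.
- block4: Loose wax block, 30 g, not always present (3 to 5 of the five are): white plastic cassette base 40 (x) x 28 (y) x 6 mm with a cream wax slab 36 x 25 x 12 mm on it, 18 mm high in all. Origin: centre of its underside, z up (wax side up). Starts on the table, far side of the tray.
- block5: Loose wax block, 30 g, not always present (3 to 5 of the five are): white plastic cassette base 40 (x) x 28 (y) x 6 mm with a cream wax slab 36 x 25 x 12 mm on it, 18 mm high in all. Origin: centre of its underside, z up (wax side up). Starts on the table, far side of the tray.
- bar: Loose knife-holder bar (the knife bar), dark anodised aluminium, a plain rectangular bar 110 (x) x 26 (y) x 22 mm high, 200 g, the same at both ends. Origin: centre of its underside. Starts lying on the table on the robot's right.
- gauge: Fixed height gauge, robot's right. Origin on the table under the foot. Steel anvil plate 12 mm high, 56 mm wide (y), x = -62 to +53 mm; white column at x = +27 to +53 mm, 107 mm high, with an arm forward to x = -12 mm, 85 to 105 mm high, guiding the foot. Open to -x: slide the bar in flat along +x, its end at most 27 mm past the foot's axis, held by its other half, clear of cap and arm.
- gauge_anvil (a point): Point on the anvil's top face straight below the foot, 12 mm above the table; axes as the gauge's.
- gauge_cap (a point): Centre of the top of the gauge's black press cap (28 mm across), straight above the foot; at rest 170 mm above the table. It goes down with the foot.
- gauge_slide (a joint): Travel of the gauge's foot and cap, m: 0 up at rest, grows as the cap is pressed down, at most 0.045. At rest the foot (12 mm across) is 48 mm above the anvil; on the 22 mm high bar it reads 0.026. A spring pushes it up with 1 N at rest and 4 N there and brings it back when let go.
- stain: Amber glass stain bottle, 60 mm across, 150 mm high, standing at the far side; not to be knocked over. Origin: centre of its underside.
There are look-alikes about, which are no part of the job. What is shaped like the cover but red is not meant.

How it is judged (in metres and radians):
On the way, in this order (a step that is already met when the one before it is completed fails the run):
1. the cover hangs astride the rail, let go (x of cover_crook in the frame of rail_mid between -0.025 and 0.025 m and y of cover_crook in the frame of rail_mid between -0.06 and 0.06 m and z of cover_crook in the frame of rail_mid between -0.01 and 0.016 m and angle between cover's own z axis and vertical below 0.7 rad and angle between the y axis of cover and the y axis of rail_mid, either way round below 0.3 rad and contact force between cover and rail above 0.3 N and contact force between the fingers and cover below 0.1 N and linear speed of cover below 0.05 m/s), for 0.3 s.
2. the gauge's foot is held down on the knife bar lying on the anvil (value of joint gauge_slide between 0.0247 and 0.029 m and x of gauge_anvil in the frame of bar between -0.056 and 0.056 m and y of gauge_anvil in the frame of bar between -0.014 and 0.014 m and z of gauge_anvil in the frame of bar between -0.004 and 0.004 m), for 0.5 s.
At the end, for the whole second after the job is handed in: Cover let go astride the rail (within 25 mm sideways, 60 mm along, tilt under 0.7 rad); knife bar in the long pocket and each block wax-up in a small pocket (centres within 6 mm, underside 5 to 11.5 mm up, tilt under 0.1 rad); gauge back up (under 4 mm); all at rest (all of step 1 and horizontal distance between bar and tray_hole0 below 0.006 m and height (world z) of bar between 0.005 and 0.0115 m and angle between each of bar, block1, block2, block3, block4, block5's own z axis and vertical below 0.1 rad and linear speed of each of bar, block1, block2, block3, block4, block5 below 0.03 m/s and value of joint gauge_slide below 0.004 m and (horizontal distance between block1 and tray_hole1 below 0.006 m or horizontal distance between block1 and tray_hole2 below 0.006 m or horizontal distance between block1 and tray_hole3 below 0.006 m or horizontal distance between block1 and tray_hole4 below 0.006 m or horizontal distance between block1 and tray_hole5 below 0.006 m) and height (world z) of block1 between 0.005 and 0.0115 m and (horizontal distance between block2 and tray_hole1 below 0.006 m or horizontal distance between block2 and tray_hole2 below 0.006 m or horizontal distance between block2 and tray_hole3 below 0.006 m or horizontal distance between block2 and tray_hole4 below 0.006 m or horizontal distance between block2 and tray_hole5 below 0.006 m) and height (world z) of block2 between 0.005 and 0.0115 m and (horizontal distance between block3 and tray_hole1 below 0.006 m or horizontal distance between block3 and tray_hole2 below 0.006 m or horizontal distance between block3 and tray_hole3 below 0.006 m or horizontal distance between block3 and tray_hole4 below 0.006 m or horizontal distance between block3 and tray_hole5 below 0.006 m) and height (world z) of block3 between 0.005 and 0.0115 m and (horizontal distance between block4 and tray_hole1 below 0.006 m or horizontal distance between block4 and tray_hole2 below 0.006 m or horizontal distance between block4 and tray_hole3 below 0.006 m or horizontal distance between block4 and tray_hole4 below 0.006 m or horizontal distance between block4 and tray_hole5 below 0.006 m) and height (world z) of block4 between 0.005 and 0.0115 m and (horizontal distance between block5 and tray_hole1 below 0.006 m or horizontal distance between block5 and tray_hole2 below 0.006 m or horizontal distance between block5 and tray_hole3 below 0.006 m or horizontal distance between block5 and tray_hole4 below 0.006 m or horizontal distance between block5 and tray_hole5 below 0.006 m) and height (world z) of block5 between 0.005 and 0.0115 m); the robot touches nothing.
It fails at once if the stain bottle is knocked over (angle between stain's own z axis and vertical above 0.5 rad).
Of block1, block2, block3, block4, block5 only 3 to 5 are there at a start; the rules pass over those that are not, and their reading is None.
At some moment in a run one of block1, block2, block3, block4, block5, bar may be knocked a few centimetres aside while the robot is not near it.
It also fails if it takes over 210 s, if anything falls off the work surface, if the arm or the gripper's body presses on something with over 40 N, if the wrist force passes 120 N, or if a joint passes its speed limit or range.

## Working session

There is one attempt and no reset: what is moved stays moved. The work goes in short steps, Python scripts to look and compute and a tool call to move; the robot and the scene stay as the last step left them, time stands still between calls to the robot, and variables do not carry over. Pictures are saved under pics/ and viewed, at most 16 in all, crops included, and the job is handed in when it is done.

Besides the shell and the picture viewer there is one more tool, called after "Request:" by a JSON object that holds its "op" and its "data", one argument or row to a line. drive_tool: Moves the arm, as the interface text tells. Its arguments: {"type":"object","properties":{"moves":{"type":"array"},"newtons":{"type":"number"}},"required":["moves"]}

```bash
mkdir -p pics
cat > h.py <<'E'
import numpy as np, cv2
from scipy.spatial.transform import Rotation as R
from bench import r
def save(f,n): cv2.imwrite('pics/'+n+'.png',cv2.cvtColor(f['image'],cv2.COLOR_RGB2BGR))
def Rm(o):
    o=np.array(o,float); return o if o.shape==(3,3) else R.from_rotvec(o).as_matrix()
def cloud(f):
    z=f['z_map'].astype(float); K=np.array(f['K']); v,u=np.mgrid[:420,:560]
    c=np.stack([(u-K[0,2])/K[0,0]*z,(v-K[1,2])/K[1,1]*z,z],-1)
    p=c@Rm(f['orientation']).T+np.array(f['xyz']); p[z==0]=np.nan; return p
def ray(f,u,v,h):
    K=np.array(f['K']); d=Rm(f['orientation'])@np.array([(u-K[0,2])/K[0,0],(v-K[1,2])/K[1,1],1]); o=np.array(f['xyz'],float)
    return o+d*(h-o[2])/d[2]
E
python3 - <<'E'
from h import *
import pickle
fs={}
for n in('scene','side','wrist'):
    f=r.grab_frame(n); fs[n]=f; save(f,n+'0'); print(n,f['xyz'],f['orientation'],np.array(f['K']).tolist())
pickle.dump(fs,open('f0.pkl','wb'))
print(r.read_state())
a=np.hstack([cv2.imread('pics/%s0.png'%n) for n in('scene','side')]);
E
```

```text
scene [1017.63040963  506.86187655 1060.02851837] [-1.07440546 -2.56018275  0.84740975] [[427.13004632896684, 0.0, 281.1007248303567], [0.0, 427.13004632896684, 214.6497453846116], [0.0, 0.0, 1.0]]
side [-274.2655849  1165.16501434  940.48507945] [-0.79472012  2.38216718 -1.34696879] [[464.4976209096846, 0.0, 283.4651723401294], [0.0, 464.4976209096846, 213.63524746848756], [0.0, 0.0, 1.0]]
wrist [ 293.89548538 -499.90933127  372.80491253] [ 2.40484835 -1.59123185 -0.24371592] [[377.28341695964605, 0.0, 289.5918176438703], [0.0, 377.28341695964605, 209.12825435909824], [0.0, 0.0, 1.0]]
{'t': 0.15, 'joint_pos': array([-1.32046244e+00,  2.07292527e-01,  1.54262619e+00, -5.33846223e-05,
        1.39350009e+00, -1.50483585e-01]), 'joint_vel': array([ 6.48704569e-04, -1.81634613e-03, -4.26606058e-03,  1.01629153e-03,
        5.54967868e-04,  5.39202046e-05]), 'joint_efforts': array([ 1.63344030e-04, -3.83518374e+01, -2.92035842e+01, -2.40479803e-04,
        6.70244961e-03, -1.54964323e-05]), 'tool_pos': array([ 224.19606928, -528.90027616,  255.35351013]), 'eef_rot': array([-3.07692683e+00, -6.25048539e-01,  2.25446152e-04]), 'contact_force': array([-0.50280719,  0.6328737 , -0.06833576]), 'ft_torque': array([-0.00175595,  0.01160356, -0.03710783]), 'finger_force': 0.0, 'finger_gap': 85.47812160493848}
```

View pics/scene0.png

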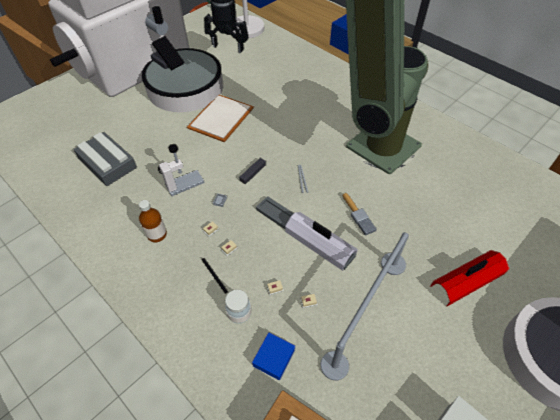

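View pics/side0.png

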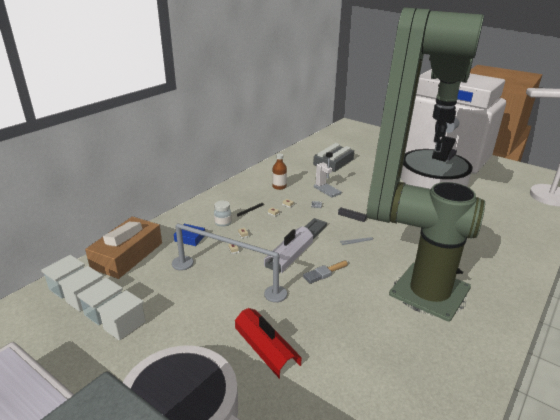

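The scene view shows four blocks at (210,228), (229,247), (275,287) and (308,300). The bar is at (253,170), the gauge at (175,178), the cover at (320,240) and the rail runs from (395,262) to (335,365). The bottle is at (153,222), and there is an unknown grey item at (219,199). The side view confirms this layout.

```bash
cat > m.py <<'E'
from h import *
import pickle
fs=pickle.load(open('f0.pkl','rb'))
def rect(pts):
    c,s,a=cv2.minAreaRect(pts.astype(np.float32)); return np.round(c,1),np.round(s,1),round(a,1)
for n in('scene','side'):
    f=fs[n]; p=cloud(f); im=f['image'].astype(int); hsv=cv2.cvtColor(f['image'],cv2.COLOR_RGB2HSV)
    z=p[...,2]; print(n,'table z',np.nanmedian(z[(z>-15)&(z<8)]), 'valid',np.isfinite(z).mean())
    m=((z>8)&(z<260)&(np.hypot(p[...,0],p[...,1])>200)&(p[...,0]>150)&(p[...,0]<900)&(abs(p[...,1])<700)).astype(np.uint8)
    k,l,st,ce=cv2.connectedComponentsWithStats(m)
    for i in range(1,k):
        if st[i,4]<40: continue
        q=p[l==i]; print(i,st[i,:5],ce[i].round(),'z95',np.percentile(q[:,2],95).round(),rect(q[:,:2]),im[l==i].mean(0).round())
E
python3 m.py
python3 - <<'E'
import cv2
a=cv2.imread('pics/scene0.png')[125:325,130:430]
cv2.imwrite('pics/c1.png',cv2.resize(a,(795,530),interpolation=cv2.INTER_CUBIC))
E
```

```text
scene table z 0.8400016513458013 valid 0.9961352040816327
3 [ 161   62   93   79 3265] [207. 103.] z95 81.0 (array([ 286. , -555.8]), array([288.3, 270.4]), 90.0) [152. 148. 141.]
7 [353 119  38  19 285] [371. 130.] z95 259.0 (array([208.1,  52.3]), array([ 10.4, 110.4]), 15.3) [33. 38. 34.]
10 [  75  132   62   54 1852] [105. 158.] z95 65.0 (array([ 718.3, -612.5]), array([174.7, 121.7]), 89.8) [117. 121. 120.]
16 [158 144  47  51 918] [178. 174.] z95 169.0 (array([ 594.9, -359.4]), array([ 61.7, 121.1]), 73.4) [146. 147. 150.]
20 [240 158  27  25 269] [253. 170.] z95 26.0 (array([ 403.7, -233.7]), array([110.9,  28.3]), 8.2) [56. 55. 61.]
35 [343 193  34  42 478] [360. 216.] z95 23.0 (array([299.5, 120.4]), array([159.8,  43.2]), 70.6) [123. 119. 112.]
39 [ 256  196  102   73 2301] [311. 233.] z95 69.0 (array([461.3,  45.5]), array([ 73.3, 337.8]), 5.0) [125. 125. 132.]
42 [139 200  28  42 759] [152. 222.] z95 151.0 (array([ 775.9, -253.1]), array([49.6, 60.2]), 67.8) [134. 106.  79.]
47 [203 221  15  15 119] [210. 228.] z95 22.0 (array([ 652.4, -154.6]), array([30.7, 36.6]), 87.6)
[... 2300 characters left out ...]
 155   83 2742] [253. 249.] z95 156.0 (array([615.5, 164.6]), array([470.3, 476.7]), 15.7) [118. 121. 130.]
21 [  49  220  113  118 5280] [113. 272.] z95 102.0 (array([740.3, 515.8]), array([368.4, 319.5]), 90.0) [144. 134. 120.]
23 [238 228  11  10  66] [243. 232.] z95 22.0 (array([652.6, 123.4]), array([27.5, 49.3]), 55.9) [166. 153. 129.]
29 [303 260  45  23 373] [323. 271.] z95 22.0 (array([300.1, 124.2]), array([159.9,  46. ]), 67.7) [125. 119. 110.]
34 [ 235  308   67   68 1891] [265. 339.] z95 75.0 (array([264.2, 482.7]), array([ 72.5, 210.6]), 72.5) [139.  32.  29.]
36 [ 161  345   77   71 1987] [207. 368.] z95 74.0 (array([299. , 660.6]), array([233.9,  78.6]), 0.0) [105. 102. 103.]
```

View pics/c1.png

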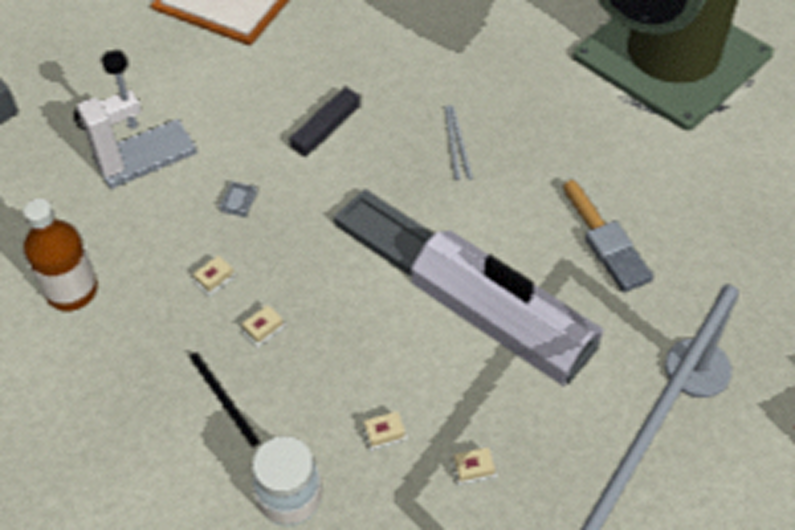

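```bash
cat >> h.py <<'E'
def box(p,x0,x1,y0,y1,z0,z1):
    return (p[...,0]>x0)&(p[...,0]<x1)&(p[...,1]>y0)&(p[...,1]<y1)&(p[...,2]>z0)&(p[...,2]<z1)
def rect(q):
    c,s,a=cv2.minAreaRect(np.asarray(q)[:,:2].astype(np.float32)); return np.round(c,1),np.round(s,1),round(a,1)
def go(x,y,z,yaw,base=None):
    "shift/turn in the tool's axes from the present pose to TCP x,y,z, tool down, tool-x at yaw deg"
    s=r.read_state(); A=R.from_rotvec(s['eef_rot']); T=R.from_euler('z',yaw,degrees=True)*R.from_euler('x',180,degrees=True)
    print('turn',(A.inv()*T).as_rotvec().round(3),'shift',(A.inv().apply(np.array([x,y,z])-s['tool_pos'])/1e3).round(4))
E
cat > m2.py <<'E'
from h import *
import pickle
fs=pickle.load(open('f0.pkl','rb'))
for n in('scene','side'):
    f=fs[n]; p=cloud(f); v=f['image'].max(2); im=f['image'].astype(int)
    print(n)
    m=box(p,380,560,0,230,35,95); q=p[m]; vv=v[m]
    fin=q[(vv<60)&(q[:,2]>50)]; print('fin',fin.mean(0).round(1),rect(fin),np.percentile(fin[:,2],[50,95]).round(1))
    print('cover body',rect(q[(vv>60)]),np.percentile(q[vv>60][:,2],95))
    m=box(p,300,800,220,460,135,175); q=p[m]; q=q[q[:,2]>np.percentile(q[:,2],10)]
    c=q.mean(0); d=np.linalg.svd(q-c)[2][0]; t=(q-c)@d; print('rail',len(q),c.round(1),d.round(3),'ends',(c+d*t.min()).round(),(c+d*t.max()).round(),np.percentile(q[:,2],95).round(1))
    m=box(p,350,460,-300,-180,15,40); print('bar',rect(p[m]),np.median(p[m][:,2]).round(1))
    m=box(p,500,700,-460,-280,125,190)&(v<70); q=p[m]; print('cap',len(q),q.mean(0).round(1),np.percentile(q[:,2],[50,95]).round(1))
    m=box(p,480,700,-450,-280,7,20); print('anvil',rect(p[m]),np.median(p[m][:,2]).round(1))
    m=box(p,480,700,-450,-280,80,118); print('arm',rect(p[m]),np.median(p[m][:,2]).round(1))
E
python3 m2.py
```

```text
scene
fin [459.  108.9  73.3] (array([457.5, 108.2]), array([ 9.7, 59.3]), 4.6) [75.4 84.8]
cover body (array([458.1, 107.5]), array([ 68.8, 208.8]), 4.7) 55.03258829356977
rail 771 [547.4 339.1 156.3] [0.981 0.193 0.   ] ends [361. 302. 156.] [706. 370. 156.] 159.6
bar (array([ 404.5, -233.6]), array([109.3,  28.3]), 8.2) 22.7
cap 64 [ 599.5 -357.   169. ] [169.7 174. ]
anvil (array([ 607.1, -339.3]), array([106.4, 179.4]), 85.9) 12.8
arm (array([ 615.9, -373.5]), array([55.3, 67. ]), 81.1) 104.7
side
fin [454.2 116.3  72.1] (array([454.2, 114.3]), array([11.7, 57.7]), 0.1) [72.1 86.3]
cover body (array([455.6, 110.4]), array([ 65.6, 210.3]), 4.6) 54.98339515349524
rail 477 [524.2 340.6 154. ] [-0.981 -0.193 -0.001] ends [710. 377. 154.] [360. 308. 154.] 158.6
bar (array([ 405.4, -231.9]), array([109.6,  37. ]), 7.6) 20.9
cap 26 [ 596.6 -351.9  165.6] [166.2 172.5]
anvil (array([ 581.1, -379.5]), array([159.6, 130.9]), 2.2) 11.5
arm (array([ 618.3, -359.5]), array([52.1, 73.9]), 50.6) 101.7
```

```bash
cat >> h.py <<'E'
def plan(*wps):
    "for waypoints (x,y,z,yaw): the tool-axis shift and turn of each 5-row call"
    s=r.read_state(); P=np.array(s['tool_pos']); A=R.from_rotvec(s['eef_rot'])
    for w in wps:
        T=R.from_euler('z',w[3],degrees=True)*R.from_euler('x',180,degrees=True); rv=(A.inv()*T).as_rotvec(); d=np.array(w[:3])-P
        N=int(max(1,np.ceil(np.linalg.norm(d)/195),np.ceil(np.linalg.norm(rv)/.6)))
        for i in range(N):
            print((rv/N).round(3).tolist(),(A.inv().apply(d/N)/1e3).round(4).tolist(), 'rows',max(1,int(np.ceil(max(np.linalg.norm(d/N)/40,np.linalg.norm(rv/N)/.122)))))
            A=A*R.from_rotvec(rv/N)
        A=T; P=np.array(w[:3],float); print('--')
E
python3 -c "
from h import *
plan((457,109,250,94.7),(457,109,140,94.7))"
```

```text
[-0.0, -0.0, -0.313] [0.1158, -0.1241, 0.0016] rows 5
[-0.0, -0.0, -0.313] [0.1484, -0.0824, 0.0015] rows 5
[-0.0, -0.0, -0.313] [0.1666, -0.0327, 0.0014] rows 5
[-0.0, -0.0, -0.313] [0.1686, 0.0201, 0.0014] rows 5
--
[0.0, 0.0, 0.0] [-0.0, -0.0, 0.11] rows 3
--
```

Request:
{"op": "drive_tool", "data": {
  "moves": [
    [[0,0,-0.313],[0.116,-0.124,0.0015],1],
    [[0,0,-0.313],[0.116,-0.124,0.0015],1],
    [[0,0,-0.313],[0.116,-0.124,0.0015],1],
    [[0,0,-0.313],[0.116,-0.124,0.0015],1],
    [[0,0,-0.313],[0.116,-0.124,0.0015],1]
  ]
}}

```text
t: 0.57
tool_pos: [283.9, -363.6, 253.5]
eef_rot: [-2.936, -1.102, -0.003]
contact_force: [0.3, -0.2, -0.4]
finger_gap: 85.2
finger_force: 0.0
```

Request:
{"op": "drive_tool", "data": {
  "moves": [
    [[0,0,-0.313],[0.148,-0.082,0.0015],1],
    [[0,0,-0.313],[0.148,-0.082,0.0015],1],
    [[0,0,-0.313],[0.148,-0.082,0.0015],1],
    [[0,0,-0.313],[0.148,-0.082,0.0015],1],
    [[0,0,-0.313],[0.148,-0.082,0.0015],1]
  ]
}}

```text
t: 0.98
tool_pos: [342.0, -205.4, 252.7]
eef_rot: [-2.728, -1.551, -0.004]
contact_force: [-0.4, 0.4, -0.8]
finger_gap: 85.4
finger_force: 0.0
```

Request:
{"op": "drive_tool", "data": {
  "moves": [
    [[0,0,-0.313],[0.167,-0.033,0.0015],1],
    [[0,0,-0.313],[0.167,-0.033,0.0015],1],
    [[0,0,-0.313],[0.167,-0.033,0.0015],1],
    [[0,0,-0.313],[0.167,-0.033,0.0015],1],
    [[0,0,-0.313],[0.167,-0.033,0.0015],1]
  ]
}}

```text
t: 1.4
tool_pos: [400.3, -45.8, 251.8]
eef_rot: [-2.453, -1.959, -0.004]
contact_force: [-1.0, -1.2, -0.1]
finger_gap: 85.4
finger_force: 0.0
```

Request:
{"op": "drive_tool", "data": {
  "moves": [
    [[0,0,-0.313],[0.169,0.02,0.0015],1],
    [[0,0,-0.313],[0.169,0.02,0.0015],1],
    [[0,0,-0.313],[0.169,0.02,0.0015],1],
    [[0,0,-0.313],[0.169,0.02,0.0015],1],
    [[0,0,-0.313],[0.169,0.02,0.0015],1]
  ]
}}

```text
t: 1.82
tool_pos: [458.9, 113.4, 250.3]
eef_rot: [-2.121, -2.316, -0.005]
contact_force: [-0.2, 0.0, 1.1]
finger_gap: 85.4
finger_force: 0.0
```

Run:
```python
from h import *
import pickle
f=r.grab_frame('wrist'); save(f,'w1'); pickle.dump(f,open('w1.pkl','wb'))
s=r.read_state(); print(s['t'],s['tool_pos'],s['eef_rot'],s['joint_pos'].round(2))
p=cloud(f); v=f['image'].max(2)
q=p[box(p,380,560,0,260,55,95)&(v<70)]; print('fin',len(q),q.mean(0).round(1),rect(q),np.percentile(q[:,2],[50,95]))
q=p[box(p,380,560,0,260,30,95)&(v>80)]; print('cov',rect(q))
plan((457,109,140,94.7),(457,109,80,94.7))
```

```text
1.8667 [458.27476693 111.29765712 250.04764903] [-2.12229641e+00 -2.31580434e+00 -6.81175429e-04] [ 0.05 -0.01  1.79  0.    1.36 -0.03]
fin 947 [457.1 111.5  82.3] (array([457.1, 108.6]), array([ 9.4, 59.2]), 5.0) [83.2501352  84.46719957]
cov (array([457.4, 107.9]), array([ 69.5, 208.3]), 4.9)
[0.0, -0.001, 0.005] [-0.0022, -0.0015, 0.11] rows 3
--
[0.0, 0.0, 0.0] [-0.0, -0.0, 0.06] rows 2
--
```

View pics/w1.png

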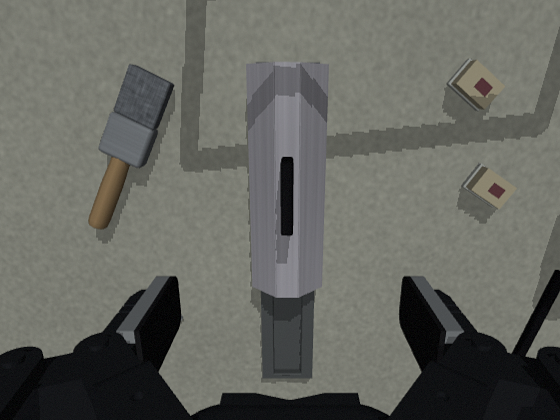

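The wrist view shows the cover in the middle with its fin at (287,197), aligned with the tool. I measure the fin at (457.1,108.6) with its top at about 83.5. Next I grip it.

Request:
{"op": "drive_tool", "data": {
  "moves": [
    [[0,0,0.006],[-0.003,-0.0012,0.04],1],
    [[0,0,0.006],[-0.003,-0.0012,0.08],1],
    [[0,0,0.006],[-0.003,-0.0012,0.12],1],
    [[0,0,0.006],[-0.003,-0.0012,0.15],1],
    [[0,0,0.006],[-0.003,-0.0012,0.169],0.2]
  ],
  "newtons": 60
}}

```text
t: 2.28
tool_pos: [453.4, 103.6, 77.5]
eef_rot: [-2.135, -2.299, 0.008]
contact_force: [-0.1, 0.3, 0.5]
finger_gap: 75.6
finger_force: 0.0
```

Request:
{"op": "drive_tool", "data": {
  "moves": [
    [[0,0,0],[0,0,0],-1],
    [[0,0,0],[0,0,0],-1],
    [[0,0,0],[0,0,0],-1],
    [[0,0,0],[0,0,0],-1],
    [[0,0,0],[0,0,0],-1]
  ]
}}

```text
t: 2.7
tool_pos: [458.1, 105.4, 83.3]
eef_rot: [2.134, 2.302, 0.005]
contact_force: [0.2, 0.2, 0.6]
finger_gap: 12.4
finger_force: 0.0
```

Request:
{"op": "drive_tool", "data": {
  "moves": [
    [[0,0,0],[0,0,0],-1],
    [[0,0,0],[0,0,0],-1],
    [[0,0,0],[0,0,0],-1],
    [[0,0,0],[0,0,0],-1],
    [[0,0,0],[0,0,0],-1]
  ]
}}

```text
t: 3.12
tool_pos: [458.1, 105.5, 83.1]
eef_rot: [2.133, 2.302, 0.004]
contact_force: [-0.2, -1.9, 7.0]
finger_gap: 9.0
finger_force: 59.9
```

Request:
{"op": "drive_tool", "data": {
  "moves": [
    [[0,0,0],[0,0,-0.02],-1],
    [[0,0,0],[0,0,-0.06],-1],
    [[0,0,0],[0,0,-0.1],-1],
    [[0,0,0],[0,0,-0.14],-1],
    [[0,0,0],[0,0,-0.18],-1]
  ]
}}

```text
t: 3.53
tool_pos: [455.3, 105.9, 262.7]
eef_rot: [-2.134, -2.304, 0.001]
contact_force: [1.3, -0.0, -1.7]
finger_gap: 9.0
finger_force: 59.0
```

Run:
```python
from h import *
import pickle
s=r.read_state(); print(s['t'],s['tool_pos'],s['eef_rot'],s['finger_gap'],s['joint_pos'].round(2))
plan((534,338,270,11.1))
```

```text
3.5333 [455.31504721 105.85981321 262.74316684] [-2.13437555e+00 -2.30399061e+00  1.04731691e-03] 8.978697422273886 [ 0.04 -0.03  1.79  0.    1.39 -0.03]
[-0.0, 0.0, 0.484] [0.0752, 0.0321, -0.0024] rows 4
[-0.0, 0.0, 0.484] [0.0814, -0.0066, -0.0024] rows 4
[-0.0, 0.0, 0.484] [0.069, -0.0438, -0.0024] rows 4
--
```

Request:
{"op": "drive_tool", "data": {
  "moves": [
    [[0,0,0.097],[0.015,0.0064,-0.003],-1],
    [[0,0,0.194],[0.03,0.013,-0.003],-1],
    [[0,0,0.29],[0.045,0.019,-0.003],-1],
    [[0,0,0.387],[0.06,0.026,-0.003],-1],
    [[0,0,0.484],[0.075,0.032,-0.003],-1]
  ]
}}

```text
t: 3.95
tool_pos: [482.2, 183.7, 264.1]
eef_rot: [-2.629, -1.719, 0.001]
contact_force: [0.3, -0.9, -0.9]
finger_gap: 9.0
finger_force: 59.2
```

Request:
{"op": "drive_tool", "data": {
  "moves": [
    [[0,0,0.097],[0.016,-0.001,-0.003],-1],
    [[0,0,0.194],[0.032,-0.003,-0.003],-1],
    [[0,0,0.29],[0.049,-0.004,-0.003],-1],
    [[0,0,0.387],[0.065,-0.005,-0.003],-1],
    [[0,0,0.484],[0.081,-0.007,-0.003],-1]
  ]
}}

```text
t: 4.37
tool_pos: [507.9, 260.8, 266.7]
eef_rot: [-2.965, -1.039, 0.002]
contact_force: [0.3, 0.5, -1.5]
finger_gap: 9.0
finger_force: 59.2
```

Request:
{"op": "drive_tool", "data": {
  "moves": [
    [[0,0,0.097],[0.014,-0.009,-0.002],-1],
    [[0,0,0.194],[0.028,-0.018,-0.002],-1],
    [[0,0,0.29],[0.041,-0.026,-0.002],-1],
    [[0,0,0.387],[0.055,-0.035,-0.002],-1],
    [[0,0,0.484],[0.069,-0.044,-0.002],-1]
  ]
}}

```text
t: 4.78
tool_pos: [533.8, 338.3, 268.6]
eef_rot: [3.127, 0.299, -0.002]
contact_force: [-0.6, -0.6, -0.7]
finger_gap: 9.2
finger_force: 59.2
```

Run:
```python
from h import *
import pickle
f=r.grab_frame('scene'); save(f,'s2'); g=r.grab_frame('wrist'); save(g,'w2')
pickle.dump((f,g),open('s2.pkl','wb'))
s=r.read_state(); print(s['t'],s['tool_pos'],s['eef_rot'],s['joint_pos'].round(2))
for n,F in(('scene',f),('wrist',g)):
    p=cloud(F)
    q=p[box(p,300,800,220,460,150,165)]
    if len(q)>20: c=q.mean(0); d=np.linalg.svd(q-c)[2][0]; print(n,len(q),c.round(1),d.round(3))
plan((534,338,270,11.1))
a=np.hstack([cv2.imread('pics/s2.png')[180:400,200:480],cv2.imread('pics/w2.png')[::2,::2][:, :]][:1]); cv2.imwrite('pics/s2c.png',cv2.resize(a,(760,597)))
```

```text
4.8833 [534.00518948 339.50613979 268.4658663 ] [-3.12578467e+00 -3.08590851e-01  1.46566786e-03] [0.43 0.32 1.38 0.   1.45 1.8 ]
scene 305 [655.5 360.5 155.9] [ 0.982  0.19  -0.01 ]
[-0.001, 0.001, 0.003] [-0.0003, 0.0015, -0.0015] rows 1
--
```

View pics/s2c.png

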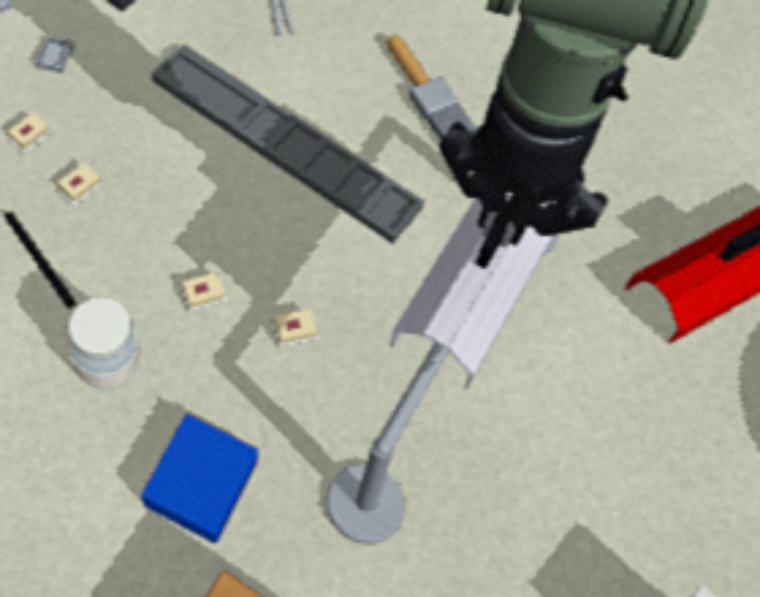

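Request:
{"op": "drive_tool", "data": {
  "moves": [
    [[0,0,0],[0,0,0.02],-1],
    [[0,0,0],[0,0,0.04],-1],
    [[0,0,0],[0,0,0.06],-1],
    [[0,0,0],[0,0,0.072],-1],
    [[0,0,0],[0,0,0.072],-1]
  ]
}}

```text
t: 5.3
tool_pos: [532.0, 336.0, 193.3]
eef_rot: [3.124, 0.307, -0.011]
contact_force: [0.2, -0.4, -2.4]
finger_gap: 8.7
finger_force: 59.1
```

Request:
{"op": "drive_tool", "data": {
  "moves": [
    [[0,0,0],[0,0,0.002],-1],
    [[0,0,0],[0,0,0.004],-1],
    [[0,0,0],[0,0,0.004],-1]
  ]
}}

```text
t: 5.55
tool_pos: [535.0, 337.7, 194.5]
eef_rot: [-3.126, -0.306, -0.003]
contact_force: [-0.2, -0.6, -2.0]
finger_gap: 9.3
finger_force: 59.1
```

Request:
{"op": "drive_tool", "data": {
  "moves": [
    [[0,0,0],[0,0,0.002],-1],
    [[0,0,0],[0,0,0.003],-1],
    [[0,0,0],[0,0,0.003],-1]
  ]
}}

```text
t: 5.8
tool_pos: [535.0, 337.9, 191.7]
eef_rot: [-3.126, -0.306, -0.003]
contact_force: [0.3, -0.7, 2.5]
finger_gap: 9.0
finger_force: 59.6
```

Request:
{"op": "drive_tool", "data": {
  "moves": [
    [[0,0,0],[0,0,0.001],-1],
    [[0,0,0],[0,0,0.002],-1],
    [[0,0,0],[0,0,0.002],-1]
  ]
}}

```text
t: 6.05
tool_pos: [535.0, 337.9, 191.6]
eef_rot: [-3.126, -0.306, -0.004]
contact_force: [-4.0, -2.2, 10.5]
finger_gap: 9.1
finger_force: 60.9
```

Contact. Back off 1.5 mm, open, then rise.

Request:
{"op": "drive_tool", "data": {
  "moves": [
    [[0,0,0],[0,0,-0.0015],-1],
    [[0,0,0],[0,0,-0.0015],-0.6],
    [[0,0,0],[0,0,-0.0015],-0.4],
    [[0,0,0],[0,0,-0.0015],-0.2],
    [[0,0,0],[0,0,-0.0015],0]
  ]
}}

```text
t: 6.47
tool_pos: [534.2, 337.5, 189.3]
eef_rot: [3.126, 0.306, -0.001]
contact_force: [0.0, 0.0, -0.4]
finger_gap: 42.5
finger_force: 0.0
```

Request:
{"op": "drive_tool", "data": {
  "moves": [
    [[0,0,0],[0,0,-0.01],0],
    [[0,0,0],[0,0,-0.04],0],
    [[0,0,0],[0,0,-0.08],0.5],
    [[0,0,0],[0,0,-0.11],1],
    [[0,0,0],[0,0,-0.11],1]
  ]
}}

```text
t: 6.88
tool_pos: [538.0, 339.4, 310.0]
eef_rot: [-3.121, -0.305, -0.024]
contact_force: [1.0, 0.2, 1.1]
finger_gap: 77.2
finger_force: 0.0
```

Run:
```python
from h import *
import pickle
f=r.grab_frame('scene'); save(f,'s3'); f2=r.grab_frame('side'); save(f2,'d3'); pickle.dump((f,f2),open('s3.pkl','wb'))
s=r.read_state(); print(s['t'],s['tool_pos'],s['eef_rot'],s['joint_pos'].round(2))
a=np.hstack([cv2.resize(cv2.imread('pics/s3.png')[230:400,280:430],(400,453)),cv2.resize(cv2.imread('pics/d3.png')[200:320,150:310],(400,300)) [:, :]][:1]); 
b=cv2.resize(cv2.imread('pics/d3.png')[200:320,150:310],(400,300)); c=np.zeros((453,800,3),np.uint8); c[:,:400]=a; c[:300,400:]=b; cv2.imwrite('pics/c3.png',c)
for F in(f,f2):
    p=cloud(F); v=F['image'].max(2)
    q=p[box(p,430,650,250,430,163,176)]; print('top',len(q),rect(q),np.median(q[:,2]))
    q=p[box(p,400,520,-150,250,10,24)]; print('tray',rect(q),np.median(q[:,2]))
    for c in((653,-153),(659,-64),(653,120),(619,210)):
        q=p[box(p,c[0]-35,c[0]+35,c[1]-35,c[1]+35,7,40)]; print('blk',len(q),rect(q),np.percentile(q[:,2],90).round(1))
    q=p[box(p,350,460,-300,-180,15,40)]; print('bar',rect(q),np.median(q[:,2]).round(1))
```

```text
6.9833 [535.47257382 338.12672617 303.02102821] [-3.12485628 -0.30541967 -0.0084576 ] [ 0.43  0.3   1.33 -0.    1.51  1.8 ]
top 64 (array([538.2, 338. ]), array([198.7,  21.3]), 11.1) 163.8126971987698
tray (array([460.2,  47. ]), array([ 61.5, 335.4]), 5.1) 15.40635812491405
blk 124 (array([ 651.9, -154.9]), array([37.8, 29.7]), 0.3) 22.2
blk 131 (array([657.5, -65.4]), array([28.6, 37.5]), 84.9) 21.0
blk 145 (array([651.2, 118.9]), array([27.4, 45.1]), 58.2) 20.4
blk 154 (array([617.9, 210.6]), array([27.2, 38.3]), 54.9) 21.3
bar (array([ 404.7, -234.2]), array([110.5,  28.4]), 7.0) 22.5
top 83 (array([530.6, 344.3]), array([193.5,  25.9]), 11.0) 168.43390119600826
tray (array([463. ,  49.2]), array([ 63.3, 340. ]), 4.0) 14.767127332230984
blk 56 (array([ 649.3, -149.1]), array([40.5, 50.3]), 88.3) 19.4
blk 64 (array([657.3, -57.5]), array([44.7, 40. ]), 89.9) 19.6
blk 65 (array([653.9, 121.7]), array([27.6, 41.5]), 63.7) 20.1Traceback (most recent call last):
  File "<stdin>", line 12, in <module>
    return _quantile_unchecked(
        a, q, axis, out, overwrite_input, method, keepdims, weights)
    return _ureduce(a,
                    func=_quantile_ureduce_func,
    ...<5 lines>...
                    overwrite_input=overwrite_input,
                    method=method)
    r = func(a, **kwargs)
    result = _quantile(arr,
                       quantiles=q,
    ...<2 lines>...
                       out=out,
                       weights=wgt)
    slices_having_nans = np.isnan(arr[-1, ...])
                                  ~~~^^^^^^^^^
IndexError: index -1 is out of bounds for axis 0 with size 0
```

View pics/c3.png

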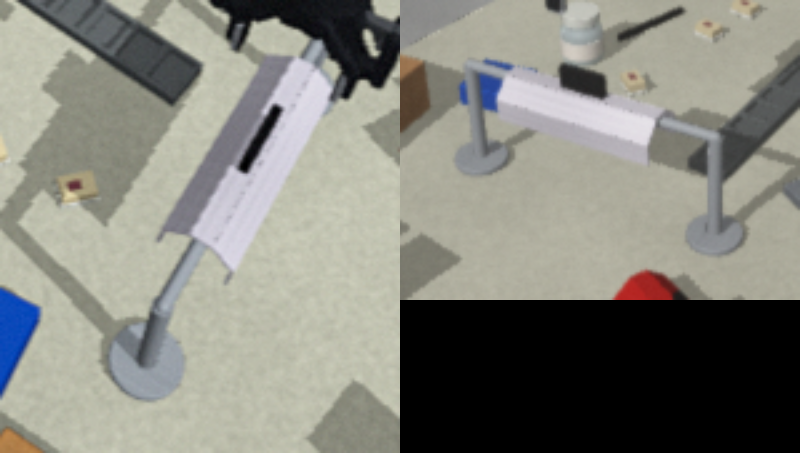

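Both crops show the cover level astride the rail, with the fin up at (260,140) on the left and (580,80) on the right, and let go. Next I take a wrist view over the blocks and the tray.

```bash
python3 -c "
from h import *
plan((560,90,250,95))"
```

```text
[0.001, -0.002, -0.488] [-0.0081, 0.0827, 0.0175] rows 4
[0.001, -0.002, -0.488] [-0.0459, 0.0693, 0.0175] rows 4
[0.001, -0.002, -0.488] [-0.073, 0.0398, 0.0175] rows 4
--
```

Request:
{"op": "drive_tool", "data": {
  "moves": [
    [[0,0,-0.488],[-0.008,0.083,0.005],1],
    [[0,0,-0.488],[-0.008,0.083,0.005],1],
    [[0,0,-0.488],[-0.008,0.083,0.005],1],
    [[0,0,-0.488],[-0.008,0.083,0.005],1]
  ]
}}

```text
t: 7.32
tool_pos: [541.8, 251.8, 292.4]
eef_rot: [2.959, 1.055, -0.008]
contact_force: [0.2, 0.1, 0.9]
finger_gap: 85.6
finger_force: 0.0
```

Request:
{"op": "drive_tool", "data": {
  "moves": [
    [[0,0,-0.488],[-0.046,0.069,0.018],0.1],
    [[0,0,-0.488],[-0.046,0.069,0.018],0.1],
    [[0,0,-0.488],[-0.046,0.069,0.018],0.1],
    [[0,0,-0.488],[-0.046,0.069,0.018],0.1]
  ]
}}

```text
t: 7.65
tool_pos: [549.0, 169.1, 273.6]
eef_rot: [-2.617, -1.735, 0.009]
contact_force: [0.6, 0.4, -0.2]
finger_gap: 47.0
finger_force: 0.0
```

Request:
{"op": "drive_tool", "data": {
  "moves": [
    [[0,0,-0.488],[-0.073,0.04,0.03],0.1],
    [[0,0,-0.488],[-0.073,0.04,0.03],0.1],
    [[0,0,-0.488],[-0.073,0.04,0.03],0.1],
    [[0,0,-0.488],[-0.073,0.04,0.03],0.1],
    [[0,0,-0.488],[-0.073,0.04,0.03],0.1]
  ]
}}

```text
t: 8.07
tool_pos: [557.2, 88.1, 244.2]
eef_rot: [-2.122, -2.312, 0.005]
contact_force: [-0.4, -0.2, 0.1]
finger_gap: 46.7
finger_force: 0.0
```

```bash
cat > b.py <<'E'
from h import *
import sys
tag=sys.argv[1]
f=r.grab_frame('wrist'); save(f,tag); s=r.read_state(); P=np.array(s['tool_pos']); print(s['t'],P,s['finger_gap'])
p=cloud(f); hsv=cv2.cvtColor(f['image'],cv2.COLOR_RGB2HSV)
cm=((hsv[...,0]>12)&(hsv[...,0]<32)&(hsv[...,1]>45)&(hsv[...,2]>120)).astype(np.uint8)
cm=cv2.morphologyEx(cm,cv2.MORPH_CLOSE,np.ones((9,9)))&box(p,380,800,-330,330,8,40).astype(np.uint8)
k,l,st,ce=cv2.connectedComponentsWithStats(cm)
for i in range(1,k):
    if st[i,4]<150: continue
    q=p[l==i]; h=np.percentile(q[:,2],60); top=(l==i)&(p[...,2]>h-3)
    cs,_=cv2.findContours(top.astype(np.uint8),cv2.RETR_EXTERNAL,cv2.CHAIN_APPROX_NONE); c=max(cs,key=cv2.contourArea)[:,0]
    w=np.array([ray(f,u,v,h) for u,v in c]); print('wax',ce[i].round(),'h',h.round(1),rect(w))
q=p[box(p,400,530,-150,250,12,22)]; print('tray top',np.median(q[:,2]).round(1),rect(q))
m=(f['z_map']>0)&(p[...,2]>P[2]-40)&(p[...,2]<P[2]+80); print('tip z-TCP',np.percentile((p[...,2]-P[2])[m],[0.2,1,5]).round(1))
E
python3 b.py w4
```

```text
8.1167 [557.58293086  88.76173053 244.88476326] 46.53154839987314
wax [375.  37.] h 18.3 (array([620. , 210.7]), array([23.9, 35.2]), 57.4)
wax [400. 153.] h 18.3 (array([654.5, 119. ]), array([24.2, 35.6]), 62.2)
tray top 15.8 (array([462.8,  47.8]), array([ 56.8, 333.9]), 4.8)
tip z-TCP [-20.9 -16.1  -3.2]
```

View pics/w4.png

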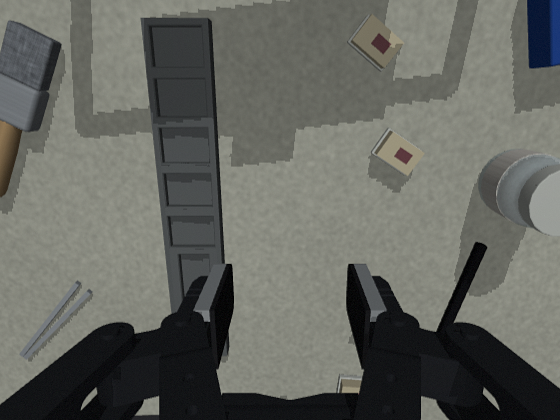

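The wrist view shows the tray with all six pockets empty, at columns 150-215, and blocks at (375,40) and (400,153). The tray rectangle and the wax height of 18 match the given sizes. Now I check the pocket dividers and plan the first pick.

Run:
```python
from h import *
f=r.grab_frame('wrist'); p=cloud(f); c=np.array([462.8,47.8]); a=np.radians(4.8)
q=p[box(p,400,530,-150,260,2,22)]; d=q[:,:2]-c; tx=d@[np.cos(a),np.sin(a)]; ty=d@[-np.sin(a),np.cos(a)]
print('x edges',np.percentile(tx[(q[:,2]>13)],[1,99]).round(1))
m=abs(tx)<10; h,_=np.histogram(ty[m],np.arange(-170,174,3)); 
for lo in range(-50,170,3):
    k=m&(ty>=lo)&(ty<lo+3); print(lo,np.median(q[k,2]).round(1) if k.any() else None,end='; ')
m=(q[:,2]<11)&(abs(ty-62)<10); print('\nfloor x',np.percentile(tx[m],[1,99]).round(1))
print('floor y62',np.percentile(ty[(q[:,2]<11)&(abs(tx)<15)&(ty>42)&(ty<82)],[1,99]).round(1))
plan((620,210.7,110,57.4),(620,210.7,31,57.4)); print(r.read_state()['tool_pos'])
```

```text
x edges [-27.8  28. ]
-50 8.8; -47 15.6; -44 15.9; -41 13.2; -38 7.8; -35 7.9; -32 7.8; -29 7.9; -26 7.7; -23 7.7; -20 8.0; -17 7.9; -14 8.0; -11 8.2; -8 15.6; -5 16.1; -2 15.9; 1 13.6; 4 7.9; 7 8.0; 10 7.8; 13 7.8; 16 8.1; 19 8.1; 22 7.8; 25 7.8; 28 7.9; 31 8.3; 34 16.0; 37 16.0; 40 15.8; 43 14.8; 46 8.2; 49 8.0; 52 7.9; 55 8.1; 58 8.0; 61 7.9; 64 8.0; 67 8.2; 70 8.0; 73 8.0; 76 15.7; 79 15.9; 82 15.9; 85 14.1; 88 7.8; 91 8.1; 94 8.1; 97 8.2; 100 8.0; 103 8.0; 106 8.1; 109 8.2; 112 8.2; 115 7.9; 118 15.1; 121 16.0; 124 16.1; 127 15.4; 130 8.0; 133 7.9; 136 8.2; 139 8.0; 142 8.2; 145 8.1; 148 8.0; 151 7.9; 154 8.3; 157 8.0; 160 14.7; 163 16.1; 166 15.8; 169 None; 
floor x [-22.3  28.1]
floor y62 [44.9 75.5]
[-0.001, 0.0, 0.326] [0.058, 0.0361, 0.0677] rows 3
[-0.001, 0.0, 0.326] [0.0664, 0.0156, 0.0677] rows 3
--
[0.0, 0.0, 0.0] [0.0, -0.0, 0.079] rows 2
--
[557.86358563  89.21756119 245.46190333]
```

Request:
{"op": "drive_tool", "data": {
  "moves": [
    [[0,0,0.326],[0.058,0.036,0.068],0.5],
    [[0,0,0.326],[0.058,0.036,0.068],0.5],
    [[0,0,0.326],[0.058,0.036,0.068],0.5],
    [[0,0,0.326],[0.058,0.036,0.068],0.5]
  ]
}}

```text
t: 8.5
tool_pos: [587.2, 152.6, 174.4]
eef_rot: [-2.468, -1.937, 0.01]
contact_force: [-0.4, 0.1, -0.2]
finger_gap: 64.0
finger_force: 0.0
```

Request:
{"op": "drive_tool", "data": {
  "moves": [
    [[0,0,0.326],[0.066,0.016,0.068],0.5],
    [[0,0,0.326],[0.066,0.016,0.068],0.5],
    [[0,0,0.326],[0.066,0.016,0.068],0.5],
    [[0,0,0.326],[0.066,0.016,0.068],0.5]
  ]
}}

```text
t: 8.83
tool_pos: [619.1, 211.8, 107.8]
eef_rot: [-2.751, -1.514, 0.008]
contact_force: [0.1, -0.2, 0.2]
finger_gap: 64.2
finger_force: 0.0
```

Run:
```python
from h import *
print(r.read_state()['t']); f=r.grab_frame('wrist'); s=r.read_state(); print(s['tool_pos'],s['eef_rot'])
plan((620,210.7,31,57.4))
```

```text
8.8333
[619.94088726 210.83042176 109.87333792] [-2.75038444 -1.51771926  0.0041899 ]
[-0.001, 0.002, 0.007] [0.0001, 0.0002, 0.0789] rows 2
--
```

Plan tracks within 1 mm. Descend, grip and lift.

Request:
{"op": "drive_tool", "data": {
  "moves": [
    [[0,0,0.007],[0,0,0.03],0.5],
    [[0,0,0.007],[0,0,0.06],0.5],
    [[0,0,0.007],[0,0,0.074],0.5],
    [[0,0,0.007],[0,0,0.0785],0.5],
    [[0,0,0.007],[0,0,0.0785],0.5]
  ],
  "newtons": 30
}}

```text
t: 9.3
tool_pos: [620.3, 209.5, 32.3]
eef_rot: [-2.759, -1.503, 0.002]
contact_force: [0.2, 0.4, 0.1]
finger_gap: 64.4
finger_force: 0.0
```

Request:
{"op": "drive_tool", "data": {
  "moves": [
    [[0,0,0],[0,0,0],-1],
    [[0,0,0],[0,0,0],-1],
    [[0,0,0],[0,0,0],-1],
    [[0,0,0],[0,0,0],-1],
    [[0,0,0],[0,0,0],-1]
  ]
}}

```text
t: 9.72
tool_pos: [622.9, 210.7, 35.1]
eef_rot: [2.757, 1.502, 0.007]
contact_force: [-0.0, -1.7, 6.9]
finger_gap: 35.2
finger_force: 31.3
```

Run:
```python
from h import *
s=r.read_state(); print(s['tool_pos'],s['eef_rot'],s['finger_gap'])
plan((s['tool_pos'][0],s['tool_pos'][1],90,57.4),(450.7,192.1,90,94.8),(450.7,192.1,42,94.8))
```

```text
[622.93967546 210.68673928  35.1208359 ] [2.75717147 1.50219948 0.00723075] 35.15606932417912
[0.004, -0.003, -0.004] [0.0002, 0.0002, -0.0549] rows 2
--
[0.0, 0.0, -0.326] [-0.0542, -0.0675, -0.0] rows 3
[0.0, 0.0, -0.326] [-0.0297, -0.0814, -0.0] rows 3
--
[0.0, 0.0, 0.0] [-0.0, -0.0, 0.048] rows 2
--
```

Request:
{"op": "drive_tool", "data": {
  "moves": [
    [[0,0,0],[0,0,-0.02],-1],
    [[0,0,0],[0,0,-0.04],-1],
    [[0,0,0],[0,0,-0.06],-1],
    [[0,0,0],[0,0,-0.06],-1],
    [[0,0,0],[0,0,-0.06],-1]
  ]
}}

```text
t: 10.13
tool_pos: [622.2, 210.7, 94.3]
eef_rot: [2.758, 1.502, 0.006]
contact_force: [-0.1, -0.5, -1.5]
finger_gap: 35.1
finger_force: 30.6
```

Run:
```python
from h import *
s=r.read_state(); print(s['tool_pos'],s['eef_rot'],s['finger_gap'],s['contact_force'])
f=r.grab_frame('wrist'); save(f,'w5'); p=cloud(f); s=r.read_state(); print(s['tool_pos'])
plan((450.7,192.1,90,94.8),(450.7,192.1,45,94.8))
```

```text
[622.18878575 210.72844784  94.28974377] [2.75765591 1.50233783 0.00629894] 35.090015771897896 [-0.12701323 -0.45605514 -1.51019584]
[620.84307224 210.4470587   92.5091636 ]
[0.0, -0.0, -0.328] [-0.0538, -0.0665, 0.0012] rows 3
[0.0, -0.0, -0.328] [-0.0295, -0.0803, 0.0012] rows 3
--
[0.0, 0.0, 0.0] [-0.0, -0.0, 0.045] rows 2
--
```

View pics/w5.png

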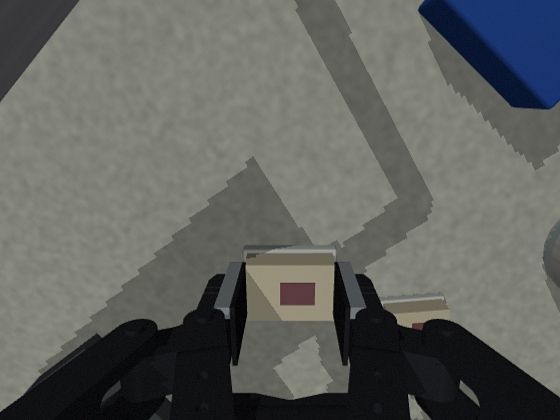

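Image: the block is held between the pads with its wax on top at (290,292), square in the grip. I measure its offset in the tool frame.

```bash
cat > held.py <<'E'
from h import *
def held():
    f=r.grab_frame('wrist'); s=r.read_state(); p=cloud(f); A=R.from_rotvec(s['eef_rot']); P=np.array(s['tool_pos'])
    t=((p-P).reshape(-1,3)@A.as_matrix()).reshape(p.shape)
    hsv=cv2.cvtColor(f['image'],cv2.COLOR_RGB2HSV)
    cm=(hsv[...,0]>8)&(hsv[...,0]<35)&(hsv[...,1]>45)&(hsv[...,2]>80)&(abs(t[...,0])<40)&(abs(t[...,1])<25)&(t[...,2]>0)&(t[...,2]<35)
    q=t[cm]; k=q[abs(q[:,2]-np.median(q[:,2]))<4]; e=np.percentile(k[:,0],[0.5,99.5])
    print('held top depth',np.median(q[:,2]).round(1),'tool x',e.round(1),'mid',e.mean().round(1),'y',np.percentile(k[:,1],[.5,99.5]).round(1),P.round(1),len(k)); return e.mean()
if __name__=='__main__': held()
E
python3 held.py
```

```text
held top depth 16.2 tool x [-13.1  11.8] mid -0.7 y [-16.4  18.2] [620.  210.3  91.3] 4210
```

```bash
python3 -c "
from h import *
plan((450.6,192.7,90,94.8),(450.6,192.7,45,94.8))"
```

```text
[-0.001, 0.0, -0.328] [-0.0533, -0.0664, 0.0008] rows 3
[-0.001, 0.0, -0.328] [-0.029, -0.08, 0.0007] rows 3
--
[0.0, 0.0, 0.0] [-0.0, -0.0, 0.045] rows 2
--
```

Request:
{"op": "drive_tool", "data": {
  "moves": [
    [[0,0,-0.11],[-0.018,-0.022,0],-1],
    [[0,0,-0.22],[-0.035,-0.044,0],-1],
    [[0,0,-0.328],[-0.0533,-0.0664,0],-1]
  ]
}}

```text
t: 10.48
tool_pos: [533.9, 201.2, 90.1]
eef_rot: [-2.47, -1.938, 0.005]
contact_force: [-0.5, 0.3, -1.2]
finger_gap: 34.9
finger_force: 30.6
```

Request:
{"op": "drive_tool", "data": {
  "moves": [
    [[0,0,-0.11],[-0.01,-0.027,0],-1],
    [[0,0,-0.22],[-0.02,-0.054,0],-1],
    [[0,0,-0.328],[-0.029,-0.08,0],-1],
    [[0,0,-0.328],[-0.029,-0.08,0.001],-1],
    [[0,0,-0.328],[-0.029,-0.08,0.001],-1]
  ]
}}

```text
t: 10.9
tool_pos: [448.4, 192.5, 89.3]
eef_rot: [-2.126, -2.309, 0.006]
contact_force: [0.0, -0.5, 0.3]
finger_gap: 35.1
finger_force: 30.6
```

```bash
python3 -c "
from held import *
held(); held(); plan((450.6,192.7,48,94.8))"
```

```text
held top depth 18.1 tool x [-14.3  10.7] mid -1.8 y [-19.4  15.1] [450.6 192.8  90.3] 4060
held top depth 17.8 tool x [-14.3  10.8] mid -1.7 y [-18.5  16.1] [452.  193.   90.9] 4051
[0.0, 0.0, -0.002] [-0.0001, -0.0014, 0.0429] rows 2
--
```

Request:
{"op": "drive_tool", "data": {
  "moves": [
    [[0,0,0],[0,0,0.01],-1],
    [[0,0,0],[0,0,0.02],-1],
    [[0,0,0],[0,0,0.02],-1],
    [[0,0,0],[0,0,0.02],-1],
    [[0,0,0],[0,0,0.02],-1]
  ]
}}

```text
t: 11.42
tool_pos: [451.5, 192.9, 70.7]
eef_rot: [-2.128, -2.311, 0.001]
contact_force: [0.7, 1.1, -0.5]
finger_gap: 35.3
finger_force: 30.6
```

```bash
cat >> held.py <<'E'
def heldw(T=(462.8,47.8,4.8),tag=None):
    "held wax centre in the tray frame, from one picture"
    f=r.grab_frame('wrist'); s=r.read_state(); p=cloud(f); P=np.array(s['tool_pos'])
    if tag: save(f,tag)
    hsv=cv2.cvtColor(f['image'],cv2.COLOR_RGB2HSV); dd=p-P
    cm=(hsv[...,0]>8)&(hsv[...,0]<35)&(hsv[...,1]>45)&(hsv[...,2]>80)&(np.hypot(dd[...,0],dd[...,1])<35)&(dd[...,2]<0)&(dd[...,2]>-35)
    q=p[cm]; h=np.median(q[:,2]); q=q[abs(q[:,2]-h)<4]; a=np.radians(T[2]); d=q[:,:2]-T[:2]
    tx=np.percentile(d@[np.cos(a),np.sin(a)],[.5,99.5]); ty=np.percentile(d@[-np.sin(a),np.cos(a)],[.5,99.5])
    d=P[:2]-T[:2]; print('wax top',h.round(1),'tray x',tx.round(1),tx.mean().round(1),'tray y',ty.round(1),ty.mean().round(1),'TCP',P.round(1),'TCP in tray',(d@[np.cos(a),np.sin(a)]).round(1),(d@[-np.sin(a),np.cos(a)]).round(1))
    # visible pocket rims
    z=p[...,2]; d=p[...,:2]-T[:2]; X=d@[np.cos(a),np.sin(a)]; Y=d@[-np.sin(a),np.cos(a)]
    m=(abs(X)<40)&(abs(Y)<175)&(z>13)&(z<18); print('tray x edges',np.percentile(X[m],[1,99]).round(1),'ymax',np.percentile(Y[m],99.9).round(1))
E
python3 -c "
from held import *
heldw();heldw()"
```

```text
wax top 53.6 tray x [-16.3  18.3] 1.0 tray y [131.6 156.4] 144.0 TCP [451.7 192.9  71.1] TCP in tray 1.1 145.6
tray x edges [-27.7  27.6] ymax 167.3
wax top 54.0 tray x [-16.1  18.5] 1.2 tray y [131.5 156.3] 143.9 TCP [451.8 193.   71.4] TCP in tray 1.2 145.6
tray x edges [-27.8  27.6] ymax 167.3
```

Request:
{"op": "drive_tool", "data": {
  "moves": [
    [[0,0,0],[0.001,-0.001,0.01],-1],
    [[0,0,0],[0.001,-0.001,0.018],-1],
    [[0,0,0],[0.001,-0.001,0.023],-1],
    [[0,0,0],[0.001,-0.001,0.026],-1],
    [[0,0,0],[0.001,-0.001,0.028],-1]
  ]
}}

```text
t: 11.93
tool_pos: [449.4, 193.6, 43.0]
eef_rot: [-2.126, -2.31, 0.004]
contact_force: [-8.0, -2.1, 20.8]
finger_gap: 34.6
finger_force: 32.6
```

Request:
{"op": "drive_tool", "data": {
  "moves": [
    [[0,0,0],[0,0,0],-1],
    [[0,0,0],[0,0,0],-1],
    [[0,0,0],[0,0,0],-1]
  ]
}}

```text
t: 12.18
tool_pos: [450.5, 193.9, 43.2]
eef_rot: [2.128, 2.311, 0.0]
contact_force: [0.2, -1.0, -0.4]
finger_gap: 34.8
finger_force: 30.6
```

```bash
python3 -c "
from held import *
heldw()"
```

```text
wax top 26.1 tray x [-17.2  17.4] 0.1 tray y [132.7 157.4] 145.1 TCP [450.4 193.9  43.2] TCP in tray -0.1 146.6
tray x edges [-27.5  27.4] ymax 167.5
```

Request:
{"op": "drive_tool", "data": {
  "moves": [
    [[0,0,0],[0,0,0],0.4],
    [[0,0,0],[0,0,0],0.4],
    [[0,0,0],[0,0,-0.02],0.5],
    [[0,0,0],[0,0,-0.05],0.5],
    [[0,0,0],[0,0,-0.06],0.5]
  ]
}}

```text
t: 12.65
tool_pos: [452.5, 194.4, 106.4]
eef_rot: [2.126, 2.309, 0.007]
contact_force: [0.9, 0.1, 0.1]
finger_gap: 64.0
finger_force: 0.0
```

```bash
python3 -c "
from held import *
plan((654.5,119,90,62.2),(654.5,119,34.5,62.2))"
```

```text
[0.002, -0.001, 0.284] [-0.0459, 0.0975, 0.0087] rows 3
[0.002, -0.001, 0.284] [-0.0168, 0.1065, 0.0085] rows 3
--
[0.0, 0.0, 0.0] [0.0, -0.0, 0.0555] rows 2
--
```

Request:
{"op": "drive_tool", "data": {
  "moves": [
    [[0,0,0.142],[-0.023,0.048,0.006],0.5],
    [[0,0,0.284],[-0.046,0.098,0.006],0.5],
    [[0,0,0.284],[-0.046,0.098,0.006],0.5]
  ]
}}

```text
t: 12.9
tool_pos: [555.5, 155.0, 98.2]
eef_rot: [2.436, 1.979, 0.006]
contact_force: [0.1, 0.9, -0.3]
finger_gap: 63.8
finger_force: 0.0
```

Request:
{"op": "drive_tool", "data": {
  "moves": [
    [[0,0,0.142],[-0.008,0.053,0.008],0.5],
    [[0,0,0.284],[-0.017,0.107,0.008],0.5],
    [[0,0,0.284],[-0.017,0.107,0.008],0.5],
    [[0,0,0.284],[-0.017,0.107,0.008],0.5],
    [[0,0,0.284],[-0.017,0.107,0.008],0.5]
  ]
}}

```text
t: 13.32
tool_pos: [654.1, 117.2, 88.6]
eef_rot: [-2.691, -1.621, 0.0]
contact_force: [-1.1, -0.7, -0.1]
finger_gap: 64.0
finger_force: 0.0
```

```bash
python3 b.py w6; python3 -c "
from held import *
plan((654.5,119,34.5,62.2))"
```

```text
13.3667 [652.62687298 117.88454641  88.37693433] 63.830254241513565
wax [288. 236.] h 18.1 (array([654.8, 118.8]), array([24.6, 35.6]), 62.2)
tray top 15.6 (array([474. , 106.5]), array([26.8, 94.2]), 4.4)
tip z-TCP [-39.6 -38.1 -33.2]
[-0.002, 0.001, -0.0] [0.0019, 0.0012, 0.0539] rows 2
--
```

Request:
{"op": "drive_tool", "data": {
  "moves": [
    [[0,0,0],[0.002,0.001,0.025],0.5],
    [[0,0,0],[0.002,0.001,0.045],0.5],
    [[0,0,0],[0.002,0.001,0.053],0.5],
    [[0,0,0],[0.002,0.001,0.053],0.2],
    [[0,0,0],[0.002,0.001,0.053],-1]
  ]
}}

```text
t: 13.78
tool_pos: [653.7, 120.0, 35.9]
eef_rot: [-2.688, -1.624, 0.003]
contact_force: [0.1, 0.1, -0.0]
finger_gap: 41.0
finger_force: 0.0
```

Request:
{"op": "drive_tool", "data": {
  "moves": [
    [[0,0,0],[0,0,0],-1],
    [[0,0,0],[0,0,0],-1],
    [[0,0,0],[0,0,0],-1],
    [[0,0,0],[0,0,0],-1],
    [[0,0,0],[0,0,0],-1]
  ]
}}

```text
t: 14.2
tool_pos: [655.6, 119.3, 37.0]
eef_rot: [2.69, 1.622, 0.002]
contact_force: [-0.0, -0.3, 1.1]
finger_gap: 35.0
finger_force: 31.9
```

Request:
{"op": "drive_tool", "data": {
  "moves": [
    [[0,0,0],[0,0,-0.02],-1],
    [[0,0,0],[0,0,-0.04],-1],
    [[0,0,0],[0,0,-0.055],-1],
    [[0,0,0],[0,0,-0.055],-1],
    [[0,0,0],[0,0,-0.055],-1]
  ]
}}

```text
t: 14.62
tool_pos: [656.3, 119.3, 92.9]
eef_rot: [2.689, 1.622, 0.005]
contact_force: [-0.2, 0.0, -0.8]
finger_gap: 35.1
finger_force: 31.7
```

```bash
python3 -c "
from held import *
held(); e=held(); ty=103-e; T=(462.8-.0837*ty,47.8+.9965*ty); plan((*T,72,94.8))"
```

```text
held top depth 17.7 tool x [-12.5  12.4] mid -0.0 y [-15.9  18.6] [655.  119.3  91.3] 4056
held top depth 18.2 tool x [-12.7  12.1] mid -0.3 y [-16.3  18.2] [654.3 119.3  90.2] 4063
[-0.001, 0.0, -0.285] [-0.0328, -0.0958, 0.0093] rows 3
[-0.001, 0.0, -0.285] [-0.0046, -0.1012, 0.0092] rows 3
--
```

Request:
{"op": "drive_tool", "data": {
  "moves": [
    [[0,0,-0.142],[-0.016,-0.048,0.003],-1],
    [[0,0,-0.285],[-0.033,-0.096,0.005],-1],
    [[0,0,-0.285],[-0.033,-0.096,0.005],-1]
  ]
}}

```text
t: 14.97
tool_pos: [547.2, 135.2, 82.2]
eef_rot: [-2.422, -1.99, 0.015]
contact_force: [-0.3, 0.6, -0.7]
finger_gap: 34.6
finger_force: 31.6
```

Request:
{"op": "drive_tool", "data": {
  "moves": [
    [[0,0,-0.142],[-0.002,-0.05,0.005],-1],
    [[0,0,-0.285],[-0.005,-0.101,0.013],-1],
    [[0,0,-0.285],[-0.005,-0.101,0.013],-1],
    [[0,0,-0.285],[-0.005,-0.101,0.013],-1],
    [[0,0,-0.285],[-0.005,-0.101,0.013],-1]
  ]
}}

```text
t: 15.38
tool_pos: [452.5, 150.2, 71.8]
eef_rot: [-2.124, -2.312, 0.004]
contact_force: [0.5, 0.2, -0.1]
finger_gap: 34.6
finger_force: 31.6
```

Request:
{"op": "drive_tool", "data": {
  "moves": [
    [[0,0,0],[0,0,0],-1],
    [[0,0,0],[0,0,0],-1]
  ]
}}

```text
t: 15.55
tool_pos: [456.5, 150.0, 73.6]
eef_rot: [2.126, 2.312, 0.002]
contact_force: [0.9, -0.2, -0.1]
finger_gap: 34.5
finger_force: 31.7
```

```bash
python3 -c "
from held import *
heldw()"
```

```text
wax top 54.4 tray x [-14.7  19.7] 2.5 tray y [ 88.9 114.1] 101.5 TCP [456.6 150.   73.7] TCP in tray 2.4 102.4
tray x edges [-27.8  27.7] ymax 167.0
```

Request:
{"op": "drive_tool", "data": {
  "moves": [
    [[0,0,0],[0,0,0],-1],
    [[0,0,0],[0,0,0],-1],
    [[0,0,0],[0,0,0],-1],
    [[0,0,0],[0,0,0],-1],
    [[0,0,0],[0,0,0],-1]
  ]
}}

```text
t: 16.02
tool_pos: [454.9, 150.1, 73.3]
eef_rot: [2.126, 2.313, 0.0]
contact_force: [0.4, 0.8, 0.5]
finger_gap: 34.9
finger_force: 31.7
```

```bash
python3 -c "
from held import *
heldw();heldw()"
```

```text
wax top 54.1 tray x [-16.4  18.1] 0.8 tray y [ 89.  114.3] 101.7 TCP [454.9 150.1  73.3] TCP in tray 0.6 102.6
tray x edges [-27.8  27.6] ymax 166.9
wax top 54.1 tray x [-16.5  18. ] 0.8 tray y [ 89.  114.3] 101.6 TCP [454.8 150.1  73.3] TCP in tray 0.6 102.6
tray x edges [-27.8  27.7] ymax 167.0
```

Request:
{"op": "drive_tool", "data": {
  "moves": [
    [[0,0,0],[0.0012,-0.0008,0.01],-1],
    [[0,0,0],[0.0012,-0.0008,0.018],-1],
    [[0,0,0],[0.0012,-0.0008,0.023],-1],
    [[0,0,0],[0.0012,-0.0008,0.026],-1],
    [[0,0,0],[0.0012,-0.0008,0.028],-1]
  ]
}}

```text
t: 16.53
tool_pos: [452.9, 151.1, 44.8]
eef_rot: [-2.124, -2.312, 0.004]
contact_force: [-6.9, -1.1, 20.0]
finger_gap: 34.6
finger_force: 33.6
```

Request:
{"op": "drive_tool", "data": {
  "moves": [
    [[0,0,0],[0,0,0],-1],
    [[0,0,0],[0,0,0],-1],
    [[0,0,0],[0,0,0],-1],
    [[0,0,0],[0,0,0],-1]
  ]
}}

```text
t: 16.87
tool_pos: [454.0, 151.3, 45.2]
eef_rot: [2.125, 2.313, 0.0]
contact_force: [-0.1, -0.5, 1.0]
finger_gap: 34.7
finger_force: 31.7
```

```bash
python3 -c "
from held import *
heldw(); P=r.read_state()['tool_pos']; plan((P[0],P[1],103,94.8),(655,-130,130,90))"
```

```text
wax top 26.1 tray x [-17.2  17.2] 0.0 tray y [ 90.5 138.3] 114.4 TCP [454.  151.3  45.3] TCP in tray -0.1 103.8
tray x edges [-27.8  27.6] ymax 167.0
[0.0, -0.0, 0.001] [0.0, 0.0, -0.0577] rows 2
--
[0.0, -0.0, 0.042] [-0.1486, 0.0884, -0.0135] rows 5
[0.0, -0.0, 0.042] [-0.1447, 0.0945, -0.0135] rows 5
--
```

Request:
{"op": "drive_tool", "data": {
  "moves": [
    [[0,0,0],[0,0,0],0.4],
    [[0,0,0],[0,0,0],0.4],
    [[0,0,0],[0,0,-0.02],0.5],
    [[0,0,0],[0,0,-0.05],0.5],
    [[0,0,0],[0,0,-0.09],0.5]
  ]
}}

```text
t: 17.33
tool_pos: [451.1, 150.8, 133.5]
eef_rot: [-2.122, -2.31, 0.009]
contact_force: [0.8, 0.3, 0.1]
finger_gap: 64.3
finger_force: 0.0
```

Request:
{"op": "drive_tool", "data": {
  "moves": [
    [[0,0,0.042],[-0.169,0.075,-0.012],0.5],
    [[0,0,0.042],[-0.169,0.075,-0.012],0.5],
    [[0,0,0.042],[-0.169,0.075,-0.012],0.5],
    [[0,0,0.042],[-0.169,0.075,-0.012],0.5],
    [[0,0,0.042],[-0.169,0.075,-0.012],0.5]
  ]
}}

```text
t: 17.75
tool_pos: [545.8, -15.1, 148.6]
eef_rot: [2.173, 2.262, 0.002]
contact_force: [0.2, 0.4, 0.5]
finger_gap: 63.7
finger_force: 0.0
```

Request:
{"op": "drive_tool", "data": {
  "moves": [
    [[0,0,0.042],[-0.167,0.082,-0.012],0.5],
    [[0,0,0.042],[-0.167,0.082,-0.012],0.5],
    [[0,0,0.042],[-0.167,0.082,-0.012],0.5],
    [[0,0,0.042],[-0.167,0.082,-0.012],0.5],
    [[0,0,0.042],[-0.167,0.082,-0.012],0.5]
  ]
}}

```text
t: 18.17
tool_pos: [634.0, -179.3, 160.0]
eef_rot: [2.221, 2.216, 0.0]
contact_force: [-0.7, -0.1, 0.7]
finger_gap: 63.9
finger_force: 0.0
```

Request:
{"op": "drive_tool", "data": {
  "moves": [
    [[0,0,0],[0,0,0],0.5],
    [[0,0,0],[0,0,0],0.5],
    [[0,0,0],[0,0,0],0.5],
    [[0,0,0],[0,0,0],0.5]
  ]
}}

```text
t: 18.5
tool_pos: [631.1, -172.5, 158.7]
eef_rot: [-2.218, -2.222, 0.001]
contact_force: [-0.3, -0.2, -0.5]
finger_gap: 63.9
finger_force: 0.0
```

```bash
python3 b.py w7
```

```text
18.55 [ 631.25292614 -172.42051865  158.8883601 ] 63.66478686398025
wax [332.  41.] h 18.3 (array([658.4, -66.1]), array([24.5, 35.7]), 87.7)
wax [320. 180.] h 18.1 (array([ 653.1, -155.6]), array([35.2, 24.3]), 0.2)
tray top 15.9 (array([473.6, -79.8]), array([58. , 78.1]), 4.8)
tip z-TCP [-17.5 -13.3  -2.2]
```

View pics/w7.png

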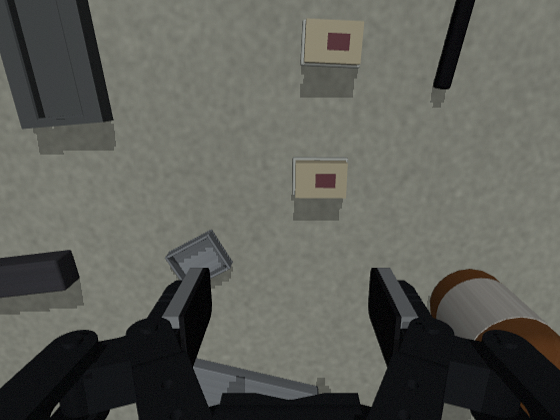

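The blocks are at (332,41) and (320,180), wax up. The grey mould at (200,255) is no part of the job, and the bottle at the lower right is clear of the path.

Request:
{"op": "drive_tool", "data": {
  "moves": [
    [[0,0,0],[0.0168,0.0218,0.03],0.5],
    [[0,0,0],[0.0168,0.0218,0.06],0.5],
    [[0,0,0],[0.0168,0.0218,0.08],0.5],
    [[0,0,0],[0.0168,0.0218,0.08],0.5],
    [[0,0,0],[0.0168,0.0218,0.08],0.5]
  ]
}}

```text
t: 18.97
tool_pos: [652.2, -155.6, 77.7]
eef_rot: [-2.216, -2.221, 0.003]
contact_force: [0.1, 0.5, -0.6]
finger_gap: 64.1
finger_force: 0.0
```

Request:
{"op": "drive_tool", "data": {
  "moves": [
    [[0,0,0],[0,0,0.02],0.5],
    [[0,0,0],[0,0,0.035],0.5],
    [[0,0,0],[0,0,0.043],0.5],
    [[0,0,0],[0,0,0.043],0.3],
    [[0,0,0],[0,0,0.043],0.2]
  ]
}}

```text
t: 19.38
tool_pos: [653.5, -157.3, 36.3]
eef_rot: [-2.22, -2.222, 0.0]
contact_force: [-0.0, -0.2, -0.8]
finger_gap: 51.6
finger_force: 0.0
```

Request:
{"op": "drive_tool", "data": {
  "moves": [
    [[0,0,0],[0,0,0],0.1],
    [[0,0,0],[0,0,0],-1],
    [[0,0,0],[0,0,0],-1],
    [[0,0,0],[0,0,0],-1],
    [[0,0,0],[0,0,0],-1]
  ]
}}

```text
t: 19.8
tool_pos: [654.9, -157.8, 37.8]
eef_rot: [2.219, 2.22, 0.002]
contact_force: [-0.2, -0.1, 4.3]
finger_gap: 34.7
finger_force: 30.4
```

Request:
{"op": "drive_tool", "data": {
  "moves": [
    [[0,0,0],[0,0,0],-1],
    [[0,0,0],[0,0,-0.02],-1],
    [[0,0,0],[0,0,-0.04],-1],
    [[0,0,0],[0,0,-0.055],-1],
    [[0,0,0],[0,0,-0.055],-1]
  ]
}}

```text
t: 20.22
tool_pos: [656.3, -158.2, 95.4]
eef_rot: [2.216, 2.218, 0.005]
contact_force: [1.7, -0.0, 0.3]
finger_gap: 34.5
finger_force: 30.1
```

Request:
{"op": "drive_tool", "data": {
  "moves": [
    [[0,0,0],[0,0,0],-1],
    [[0,0,0],[0,0,0],-1],
    [[0,0,0],[0,0,0],-1],
    [[0,0,0],[0,0,0],-1]
  ]
}}

```text
t: 20.55
tool_pos: [652.7, -156.9, 89.5]
eef_rot: [-2.219, -2.22, 0.002]
contact_force: [0.6, 0.3, -0.5]
finger_gap: 34.7
finger_force: 30.1
```

```bash
python3 -c "
from held import *
held(); e=held(); ty=19-e; T=(462.8-.0837*ty,47.8+.9965*ty); print(T); plan((*T,73,94.8))"
```

```text
held top depth 20.3 tool x [-10.4  14.8] mid 2.2 y [-17.3  17.3] [ 652.9 -157.    89.7] 4248
held top depth 20.4 tool x [-10.4  14.7] mid 2.2 y [-17.3  17.2] [ 653.1 -157.1   90. ] 4254
(np.float64(461.3914585899387), np.float64(64.5695521520445))
[-0.001, -0.0, -0.042] [0.1109, -0.0957, 0.0088] rows 4
[-0.001, -0.0, -0.042] [0.1148, -0.0911, 0.0086] rows 4
--
```

Request:
{"op": "drive_tool", "data": {
  "moves": [
    [[0,0,-0.01],[0.03,-0.025,0.001],-1],
    [[0,0,-0.02],[0.06,-0.05,0.002],-1],
    [[0,0,-0.03],[0.085,-0.073,0.003],-1],
    [[0,0,-0.042],[0.111,-0.0957,0.004],-1]
  ]
}}

```text
t: 20.98
tool_pos: [556.4, -45.4, 86.6]
eef_rot: [-2.173, -2.268, 0.001]
contact_force: [0.0, -0.3, -0.7]
finger_gap: 34.5
finger_force: 30.1
```

Request:
{"op": "drive_tool", "data": {
  "moves": [
    [[0,0,-0.01],[0.03,-0.024,0.003],-1],
    [[0,0,-0.02],[0.06,-0.048,0.006],-1],
    [[0,0,-0.03],[0.09,-0.07,0.01],-1],
    [[0,0,-0.042],[0.115,-0.0911,0.0135],-1],
    [[0,0,-0.042],[0.115,-0.0911,0.0135],-1]
  ]
}}

```text
t: 21.4
tool_pos: [455.1, 68.3, 71.5]
eef_rot: [-2.115, -2.312, 0.008]
contact_force: [-0.9, -0.6, -0.4]
finger_gap: 34.6
finger_force: 30.1
```

Request:
{"op": "drive_tool", "data": {
  "moves": [
    [[0,0,0],[0,0,0],-1],
    [[0,0,0],[0,0,0],-1],
    [[0,0,0],[0,0,0],-1],
    [[0,0,0],[0,0,0],-1],
    [[0,0,0],[0,0,0],-1]
  ]
}}

```text
t: 21.82
tool_pos: [463.2, 63.8, 74.0]
eef_rot: [2.126, 2.311, 0.001]
contact_force: [0.5, -0.1, -0.4]
finger_gap: 34.3
finger_force: 30.1
```

Request:
{"op": "drive_tool", "data": {
  "moves": [
    [[0,0,0],[0,0,0],-1],
    [[0,0,0],[0,0,0],-1],
    [[0,0,0],[0,0,0],-1]
  ]
}}

```text
t: 22.07
tool_pos: [462.3, 64.3, 73.8]
eef_rot: [-2.126, -2.313, -0.0]
contact_force: [-0.1, 0.6, -0.4]
finger_gap: 34.5
finger_force: 30.1
```

```bash
python3 -c "
from held import *
heldw();heldw();plan((461.4,64.6,73,94.8))"
```

```text
wax top 53.7 tray x [-16.4  18.3] 1.0 tray y [ 6.  31.2] 18.6 TCP [462.1  64.4  73.7] TCP in tray 0.7 16.6
tray x edges [-27.8  27.7] ymax 128.8
wax top 53.7 tray x [-16.4  18.2] 0.9 tray y [ 6.1 31.3] 18.7 TCP [462.1  64.5  73.8] TCP in tray 0.7 16.7
tray x edges [-27.8  27.7] ymax 128.9
[-0.0, -0.0, 0.001] [0.0002, -0.0007, 0.0008] rows 1
--
```

Request:
{"op": "drive_tool", "data": {
  "moves": [
    [[0,0,0],[0.0003,-0.0009,0.01],-1],
    [[0,0,0],[0.0003,-0.0009,0.018],-1],
    [[0,0,0],[0.0003,-0.0009,0.023],-1],
    [[0,0,0],[0.0003,-0.0009,0.026],-1],
    [[0,0,0],[0.0003,-0.0009,0.028],-1]
  ]
}}

```text
t: 22.58
tool_pos: [460.1, 64.9, 45.6]
eef_rot: [-2.123, -2.312, 0.004]
contact_force: [-9.3, 0.1, 24.3]
finger_gap: 34.4
finger_force: 32.5
```

Request:
{"op": "drive_tool", "data": {
  "moves": [
    [[0,0,0],[0,0,0],-1],
    [[0,0,0],[0,0,0],-1],
    [[0,0,0],[0,0,0],-1],
    [[0,0,0],[0,0,0],-1]
  ]
}}

```text
t: 22.92
tool_pos: [460.0, 64.9, 45.8]
eef_rot: [-2.124, -2.312, 0.003]
contact_force: [-4.2, -0.2, 5.8]
finger_gap: 34.8
finger_force: 30.8
```

```bash
python3 -c "
from held import *
heldw(); P=r.read_state()['tool_pos']; plan((P[0],P[1],93,94.8),(658.4,-66.1,78,87.7))"
```

```text
wax top 25.8 tray x [-18.5  16. ] -1.2 tray y [ 6.6 32. ] 19.3 TCP [460.   64.9  45.8] TCP in tray -1.3 17.3
tray x edges [-27.8  27.6] ymax 123.6
[-0.003, -0.0, 0.001] [0.0, -0.0001, -0.0472] rows 2
--
[0.0, -0.0, 0.062] [-0.0736, 0.0934, 0.0075] rows 3
[0.0, -0.0, 0.062] [-0.0677, 0.0977, 0.0075] rows 3
--
```

Request:
{"op": "drive_tool", "data": {
  "moves": [
    [[0,0,0],[0,0,0],0.4],
    [[0,0,0],[0,0,0],0.4],
    [[0,0,0],[0,0,-0.02],0.5],
    [[0,0,0],[0,0,-0.04],0.5],
    [[0,0,0],[0,0,-0.047],0.5]
  ]
}}

```text
t: 23.38
tool_pos: [463.1, 64.8, 94.9]
eef_rot: [2.123, 2.311, 0.004]
contact_force: [0.4, 0.3, 0.8]
finger_gap: 64.2
finger_force: 0.0
```

Request:
{"op": "drive_tool", "data": {
  "moves": [
    [[0,0,0.03],[-0.037,0.047,0.004],0.5],
    [[0,0,0.062],[-0.0736,0.0934,0.0075],0.5],
    [[0,0,0.062],[-0.0736,0.0934,0.0075],0.5]
  ]
}}

```text
t: 23.63
tool_pos: [562.3, -1.6, 85.4]
eef_rot: [2.195, 2.245, 0.002]
contact_force: [0.0, -0.7, 0.2]
finger_gap: 64.2
finger_force: 0.0
```

Request:
{"op": "drive_tool", "data": {
  "moves": [
    [[0,0,0.03],[-0.034,0.049,0.004],0.5],
    [[0,0,0.062],[-0.0677,0.0977,0.0075],0.5],
    [[0,0,0.062],[-0.0677,0.0977,0.0075],0.5],
    [[0,0,0.062],[-0.0677,0.0977,0.0075],0.5],
    [[0,0,0.062],[-0.0677,0.0977,0.0075],0.5]
  ]
}}

```text
t: 24.05
tool_pos: [660.6, -67.5, 76.4]
eef_rot: [-2.267, -2.175, 0.0]
contact_force: [-0.1, 0.5, -0.7]
finger_gap: 63.7
finger_force: 0.0
```

Request:
{"op": "drive_tool", "data": {
  "moves": [
    [[0,0,0],[0,0,0],0.5],
    [[0,0,0],[0,0,0],0.5],
    [[0,0,0],[0,0,0],0.5],
    [[0,0,0],[0,0,0],0.5]
  ]
}}

```text
t: 24.38
tool_pos: [658.9, -65.1, 78.1]
eef_rot: [-2.263, -2.178, 0.0]
contact_force: [-0.0, -0.6, 0.3]
finger_gap: 64.2
finger_force: 0.0
```

```bash
python3 b.py w8;  python3 -c "
from held import *
plan((658.4,-66.1,36,87.7))"
```

```text
24.4333 [659.09227991 -65.21902372  78.17590718] 64.08279847959747
wax [287. 248.] h 18.1 (array([658.5, -65.8]), array([24.8, 35.6]), 87.8)
tray top 15.4 (array([ 503.4, -100.2]), array([36.6, 10.4]), 78.1)
tip z-TCP [-17.5 -13.4  -2.1]
[0.0, -0.0, 0.002] [-0.0009, -0.0007, 0.0422] rows 2
--
```

Request:
{"op": "drive_tool", "data": {
  "moves": [
    [[0,0,0],[0,-0.0007,0.02],0.5],
    [[0,0,0],[0,-0.0007,0.035],0.5],
    [[0,0,0],[0,-0.0007,0.0425],0.5],
    [[0,0,0],[0,-0.0007,0.0425],0.3],
    [[0,0,0],[0,-0.0007,0.0425],0.2]
  ]
}}

```text
t: 24.85
tool_pos: [658.1, -65.7, 34.2]
eef_rot: [-2.263, -2.176, 0.002]
contact_force: [0.0, -0.7, -0.3]
finger_gap: 51.3
finger_force: 0.0
```

Request:
{"op": "drive_tool", "data": {
  "moves": [
    [[0,0,0],[0,0,0],0.1],
    [[0,0,0],[0,0,0],-1],
    [[0,0,0],[0,0,0],-1],
    [[0,0,0],[0,0,0],-1],
    [[0,0,0],[0,0,0],-1]
  ]
}}

```text
t: 25.27
tool_pos: [659.9, -66.3, 36.5]
eef_rot: [2.263, 2.176, 0.002]
contact_force: [0.4, -0.6, 3.1]
finger_gap: 34.6
finger_force: 30.2
```

Request:
{"op": "drive_tool", "data": {
  "moves": [
    [[0,0,0],[0,0,0],-1],
    [[0,0,0],[0,0,-0.02],-1],
    [[0,0,0],[0,0,-0.04],-1],
    [[0,0,0],[0,0,-0.055],-1],
    [[0,0,0],[0,0,-0.055],-1]
  ]
}}

```text
t: 25.68
tool_pos: [661.4, -66.6, 94.1]
eef_rot: [2.261, 2.173, 0.006]
contact_force: [1.8, -0.5, 1.0]
finger_gap: 34.5
finger_force: 30.1
```

Request:
{"op": "drive_tool", "data": {
  "moves": [
    [[0,0,0],[0,0,0],-1],
    [[0,0,0],[0,0,0],-1],
    [[0,0,0],[0,0,0],-1],
    [[0,0,0],[0,0,0],-1]
  ]
}}

```text
t: 26.02
tool_pos: [657.7, -65.8, 88.4]
eef_rot: [-2.263, -2.175, 0.003]
contact_force: [0.7, 0.0, -0.3]
finger_gap: 35.0
finger_force: 30.1
```

```bash
python3 -c "
from held import *
held(); e=held(); ty=61-e; T=(462.8-.0837*ty,47.8+.9965*ty); print(T); plan((*T,73,94.8))"
```

```text
held top depth 19.0 tool x [-12.3  13. ] mid 0.4 y [-17.4  17.3] [657.9 -65.8  88.6] 4329
held top depth 19.1 tool x [-12.2  13. ] mid 0.4 y [-17.4  17.2] [658.2 -65.9  88.9] 4321
(np.float64(457.7264344911354), np.float64(108.20391911091441))
[-0.001, -0.0, -0.062] [0.083, -0.1036, 0.0082] rows 4
[-0.001, -0.0, -0.062] [0.0892, -0.0983, 0.0081] rows 4
--
```

Request:
{"op": "drive_tool", "data": {
  "moves": [
    [[0,0,-0.015],[0.021,-0.026,0.001],-1],
    [[0,0,-0.03],[0.042,-0.052,0.002],-1],
    [[0,0,-0.045],[0.062,-0.078,0.003],-1],
    [[0,0,-0.062],[0.083,-0.1036,0.004],-1]
  ]
}}

```text
t: 26.45
tool_pos: [557.2, 21.5, 85.6]
eef_rot: [-2.196, -2.246, 0.001]
contact_force: [-0.1, 0.0, -0.4]
finger_gap: 34.6
finger_force: 30.2
```

Request:
{"op": "drive_tool", "data": {
  "moves": [
    [[0,0,-0.015],[0.022,-0.025,0.003],-1],
    [[0,0,-0.03],[0.045,-0.049,0.006],-1],
    [[0,0,-0.045],[0.067,-0.074,0.009],-1],
    [[0,0,-0.062],[0.0892,-0.0983,0.0122],-1],
    [[0,0,-0.062],[0.0892,-0.0983,0.0122],-1]
  ]
}}

```text
t: 26.87
tool_pos: [451.3, 110.7, 71.8]
eef_rot: [-2.116, -2.312, 0.009]
contact_force: [-0.8, -0.2, -0.8]
finger_gap: 34.9
finger_force: 30.2
```

Request:
{"op": "drive_tool", "data": {
  "moves": [
    [[0,0,0],[0,0,0],-1],
    [[0,0,0],[0,0,0],-1],
    [[0,0,0],[0,0,0],-1],
    [[0,0,0],[0,0,0],-1],
    [[0,0,0],[0,0,0],-1]
  ]
}}

```text
t: 27.28
tool_pos: [459.6, 107.3, 74.4]
eef_rot: [2.127, 2.311, 0.001]
contact_force: [0.1, -0.5, 0.1]
finger_gap: 34.6
finger_force: 30.2
```

Request:
{"op": "drive_tool", "data": {
  "moves": [
    [[0,0,0],[0,0,0],-1],
    [[0,0,0],[0,0,0],-1],
    [[0,0,0],[0,0,0],-1],
    [[0,0,0],[0,0,0],-1]
  ]
}}

```text
t: 27.62
tool_pos: [458.5, 107.8, 74.0]
eef_rot: [-2.126, -2.313, 0.0]
contact_force: [0.2, -0.5, -0.2]
finger_gap: 35.0
finger_force: 30.2
```

```bash
sed -i 's/<35)&(dd\[...,2\]<0)/<22)\&(dd[...,2]<0)/' held.py; python3 -c "
from held import *
heldw();heldw()"
```

```text
wax top 55.4 tray x [-16.5  18.1] 0.8 tray y [47.3 73. ] 60.2 TCP [458.4 107.8  74.1] TCP in tray 0.7 60.2
tray x edges [-27.8  27.7] ymax 166.7
wax top 55.4 tray x [-16.6  18.1] 0.8 tray y [47.4 73. ] 60.2 TCP [458.4 107.9  74.1] TCP in tray 0.6 60.3
tray x edges [-27.8  27.7] ymax 166.8
```

Request:
{"op": "drive_tool", "data": {
  "moves": [
    [[0,0,0],[0.0008,-0.0008,0.01],-1],
    [[0,0,0],[0.0008,-0.0008,0.018],-1],
    [[0,0,0],[0.0008,-0.0008,0.024],-1],
    [[0,0,0],[0.0008,-0.0008,0.027],-1],
    [[0,0,0],[0.0008,-0.0008,0.029],-1]
  ]
}}

```text
t: 28.13
tool_pos: [456.4, 108.6, 44.3]
eef_rot: [-2.124, -2.312, 0.004]
contact_force: [-7.6, -1.4, 19.1]
finger_gap: 35.0
finger_force: 32.1
```

Request:
{"op": "drive_tool", "data": {
  "moves": [
    [[0,0,0],[0,0,0],-1],
    [[0,0,0],[0,0,0],-1],
    [[0,0,0],[0,0,0],-1],
    [[0,0,0],[0,0,0],-1]
  ]
}}

```text
t: 28.47
tool_pos: [457.7, 108.7, 45.1]
eef_rot: [2.125, 2.313, 0.0]
contact_force: [-0.6, -0.7, -0.5]
finger_gap: 35.2
finger_force: 30.2
```

```bash
python3 -c "
from held import *
heldw(); P=r.read_state()['tool_pos']; plan((P[0],P[1],123,94.8),(430,-340,260,97))"
```

```text
wax top 26.4 tray x [-17.2  17.4] 0.1 tray y [48.9 73.9] 61.4 TCP [457.7 108.7  45.1] TCP in tray -0.0 61.1
tray x edges [-27.8  27.6] ymax 166.9
[0.0, -0.0, 0.001] [0.0, 0.0, -0.0779] rows 2
--
[0.0, 0.0, -0.013] [-0.1483, -0.0217, -0.0457] rows 4
[0.0, 0.0, -0.013] [-0.148, -0.0236, -0.0457] rows 4
[0.0, 0.0, -0.013] [-0.1477, -0.0255, -0.0457] rows 4
--
```

Request:
{"op": "drive_tool", "data": {
  "moves": [
    [[0,0,0],[0,0,0],0.4],
    [[0,0,0],[0,0,0],0.4],
    [[0,0,0],[0,0,-0.02],0.5],
    [[0,0,0],[0,0,-0.05],0.5],
    [[0,0,0],[0,0,-0.08],0.5]
  ]
}}

```text
t: 28.93
tool_pos: [456.3, 108.6, 125.0]
eef_rot: [-2.124, -2.312, 0.004]
contact_force: [0.6, -0.1, 1.0]
finger_gap: 64.5
finger_force: 0.0
```

Request:
{"op": "drive_tool", "data": {
  "moves": [
    [[0,0,0],[-0.148,-0.022,-0.046],0.5],
    [[0,0,0],[-0.148,-0.022,-0.046],0.5],
    [[0,0,0],[-0.148,-0.022,-0.046],0.5],
    [[0,0,0],[-0.148,-0.022,-0.046],0.5]
  ]
}}

```text
t: 29.27
tool_pos: [448.3, -42.9, 172.6]
eef_rot: [2.123, 2.312, 0.001]
contact_force: [1.0, 0.3, -0.6]
finger_gap: 64.1
finger_force: 0.0
```

Request:
{"op": "drive_tool", "data": {
  "moves": [
    [[0,0,0],[-0.148,-0.022,-0.046],0.2],
    [[0,0,0],[-0.148,-0.022,-0.046],0.2],
    [[0,0,0],[-0.148,-0.022,-0.046],0.2],
    [[0,0,0],[-0.148,-0.022,-0.046],0.2]
  ]
}}

```text
t: 29.6
tool_pos: [438.6, -193.1, 218.6]
eef_rot: [2.125, 2.31, -0.0]
contact_force: [0.9, 0.4, 0.3]
finger_gap: 51.4
finger_force: 0.0
```

Request:
{"op": "drive_tool", "data": {
  "moves": [
    [[0,0,0],[-0.148,-0.022,-0.046],0.2],
    [[0,0,0],[-0.148,-0.022,-0.046],0.2],
    [[0,0,0],[-0.148,-0.022,-0.046],0.2],
    [[0,0,0],[-0.148,-0.022,-0.046],0.2],
    [[0,0,0],[-0.148,-0.022,-0.046],0.2]
  ]
}}

```text
t: 30.02
tool_pos: [429.4, -346.1, 265.9]
eef_rot: [2.127, 2.302, -0.005]
contact_force: [0.5, -0.1, 0.4]
finger_gap: 51.5
finger_force: 0.0
```

Request:
{"op": "drive_tool", "data": {
  "moves": [
    [[0,0,0],[0,0,0],0.2],
    [[0,0,0],[0,0,0],0.2],
    [[0,0,0],[0,0,0],0.2],
    [[0,0,0],[0,0,0],0.2],
    [[0,0,0],[0,0,0],0.2]
  ]
}}

```text
t: 30.43
tool_pos: [429.4, -337.9, 262.6]
eef_rot: [-2.123, -2.315, -0.0]
contact_force: [0.5, -0.4, -0.5]
finger_gap: 51.3
finger_force: 0.0
```

Run:
```python
from h import *
import pickle
f=r.grab_frame('wrist'); save(f,'w9'); s=r.read_state(); print(s['t'],s['tool_pos'],s['joint_pos'].round(2)); p=cloud(f); v=f['image'].max(2).astype(int)
pickle.dump(f,open('w9.pkl','wb'))
def topr(m):
    q=p[m]; return len(q),rect(q),np.median(q[:,2]).round(1)
q=box(p,330,470,-310,-150,17,28); print('bar',topr(q))
print('anvil',topr(box(p,480,680,-440,-270,9,15.5)))
print('arm',topr(box(p,540,680,-440,-270,98,112)))
print('cap',topr(box(p,540,680,-440,-270,160,180)&(v<80)))
print('foot/any hi',topr(box(p,540,680,-440,-270,150,180)))
```

```text
30.4833 [ 429.48466095 -338.11175494  262.7485923 ] [-0.83  0.14  1.6   0.    1.4  -0.91]
bar (3877, (array([ 405.2, -235.3]), array([109.8,  26.2]), 7.4), np.float64(22.0))
anvil (4954, (array([ 593.5, -359.1]), array([ 56.2, 115.4]), 74.5), np.float64(12.0))
arm (1918, (array([ 614.2, -364.7]), array([40.1, 60. ]), 74.0), np.float64(105.1))
cap (1246, (array([ 592.6, -360.1]), array([19.2, 27.3]), 3.0), np.float64(169.5))
foot/any hi (1341, (array([ 592.8, -360.2]), array([19.8, 27.8]), 0.3), np.float64(169.4))
```

View pics/w9.png

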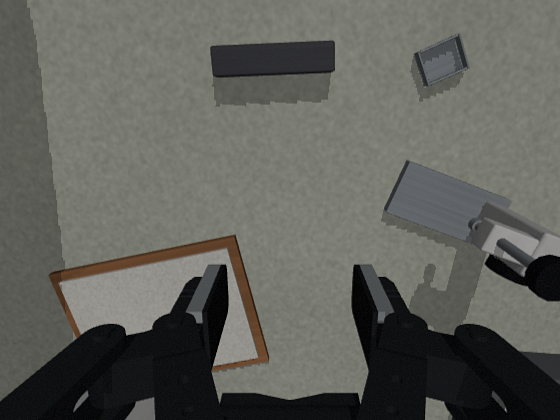

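The wrist view shows the bar at (272,58), the mould at (440,60) and the gauge anvil at (445,205), with the column and cap at the right (540,265). I measure:
- bar: (405.2,-235.3), yaw 7.4°, top at 22
- anvil: 115×56, yaw -15.5°, top at 12
- foot axis: (597.8,-360.3)

```bash
python3 -c "
from h import *
plan((363.5,-240.7,110,187.4),(363.5,-240.7,37,187.4))"
```

```text
[0.0, -0.0, -0.538] [0.0342, -0.0191, 0.0509] rows 5
[0.0, -0.0, -0.538] [0.0392, 0.0011, 0.0509] rows 5
[0.0, -0.0, -0.538] [0.0331, 0.0211, 0.0509] rows 5
--
[0.0, 0.0, 0.0] [-0.0, -0.0, 0.073] rows 2
--
```

Request:
{"op": "drive_tool", "data": {
  "moves": [
    [[0,0,-0.538],[0.0342,-0.0191,0.051],0.2],
    [[0,0,-0.538],[0.0342,-0.0191,0.051],0.2],
    [[0,0,-0.538],[0.0342,-0.0191,0.051],0.2],
    [[0,0,-0.538],[0.0342,-0.0191,0.051],0.2],
    [[0,0,-0.538],[0.0342,-0.0191,0.051],0.2]
  ]
}}

```text
t: 30.9
tool_pos: [407.1, -305.7, 211.4]
eef_rot: [-1.425, -2.798, -0.001]
contact_force: [0.3, 0.9, -0.2]
finger_gap: 51.0
finger_force: 0.0
```

Request:
{"op": "drive_tool", "data": {
  "moves": [
    [[0,0,-0.538],[0.0392,0.0011,0.051],0.2],
    [[0,0,-0.538],[0.0392,0.0011,0.051],0.2],
    [[0,0,-0.538],[0.0392,0.0011,0.051],0.2],
    [[0,0,-0.538],[0.0392,0.0011,0.051],0.2],
    [[0,0,-0.538],[0.0392,0.0011,0.051],0.2]
  ]
}}

```text
t: 31.32
tool_pos: [385.1, -273.2, 160.5]
eef_rot: [-0.63, -3.077, -0.001]
contact_force: [0.5, -0.0, 0.2]
finger_gap: 51.5
finger_force: 0.0
```

Request:
{"op": "drive_tool", "data": {
  "moves": [
    [[0,0,-0.538],[0.0331,0.0211,0.051],0.2],
    [[0,0,-0.538],[0.0331,0.0211,0.051],0.2],
    [[0,0,-0.538],[0.0331,0.0211,0.051],0.2],
    [[0,0,-0.538],[0.0331,0.0211,0.051],0.2],
    [[0,0,-0.538],[0.0331,0.0211,0.051],0.2]
  ]
}}

```text
t: 31.73
tool_pos: [363.2, -240.8, 109.6]
eef_rot: [0.21, -3.134, -0.001]
contact_force: [0.0, 0.1, -0.5]
finger_gap: 51.4
finger_force: 0.0
```

Request:
{"op": "drive_tool", "data": {
  "moves": [
    [[0,0,0],[0,0,0],0.2],
    [[0,0,0],[0,0,0],0.2],
    [[0,0,0],[0,0,0],0.2],
    [[0,0,0],[0,0,0],0.2],
    [[0,0,0],[0,0,0],0.2]
  ]
}}

```text
t: 32.15
tool_pos: [363.6, -241.9, 110.2]
eef_rot: [-0.2, 3.135, -0.0]
contact_force: [0.6, 0.4, -0.8]
finger_gap: 51.0
finger_force: 0.0
```

```bash
python3 -c "
from h import *
f=r.grab_frame('wrist'); p=cloud(f); v=f['image'].max(2); q=p[box(p,330,480,-310,-150,17,28)&(v<110)]; print(len(q),rect(q)); print(r.read_state()['tool_pos'],r.read_state()['joint_pos'].round(2)); save(f,'w10')
plan((363.5,-240.7,37,187.4))"
```

```text
6780 (array([ 405.1, -235.1]), array([110.1,  26. ]), 7.3)
[ 363.56262085 -241.86001111  110.16282221] [-0.79  0.1   2.    0.    1.04 -2.48]
[-0.0, 0.0, -0.002] [-0.0001, 0.0012, 0.0732] rows 2
--
```

Request:
{"op": "drive_tool", "data": {
  "moves": [
    [[0,0,0],[0,0.0012,0.03],0.2],
    [[0,0,0],[0,0.0012,0.055],0.2],
    [[0,0,0],[0,0.0012,0.068],0.2],
    [[0,0,0],[0,0.0012,0.073],0.2],
    [[0,0,0],[0,0.0012,0.073],0.1]
  ],
  "newtons": 90
}}

```text
t: 32.62
tool_pos: [362.4, -239.9, 35.9]
eef_rot: [0.2, -3.133, -0.004]
contact_force: [0.4, 0.2, -0.2]
finger_gap: 47.0
finger_force: 0.0
```

Request:
{"op": "drive_tool", "data": {
  "moves": [
    [[0,0,0],[0,0,0],0],
    [[0,0,0],[0,0,0],-1],
    [[0,0,0],[0,0,0],-1],
    [[0,0,0],[0,0,0],-1],
    [[0,0,0],[0,0,0],-1]
  ]
}}

```text
t: 33.03
tool_pos: [364.3, -241.5, 38.7]
eef_rot: [-0.201, 3.133, -0.003]
contact_force: [-1.4, 0.6, 6.0]
finger_gap: 22.8
finger_force: 88.7
```

Request:
{"op": "drive_tool", "data": {
  "moves": [
    [[0,0,0],[0,0,0],-1],
    [[0,0,0],[0,0,0],-1],
    [[0,0,0],[0,0,-0.015],-1],
    [[0,0,0],[0,0,-0.03],-1],
    [[0,0,0],[0,0,-0.04],-1]
  ]
}}

```text
t: 33.45
tool_pos: [363.8, -241.2, 78.6]
eef_rot: [-0.201, 3.134, -0.003]
contact_force: [1.0, -0.2, -0.7]
finger_gap: 22.9
finger_force: 88.8
```

Request:
{"op": "drive_tool", "data": {
  "moves": [
    [[0,0,0],[0,0,0],-1],
    [[0,0,0],[0,0,0],-1],
    [[0,0,0],[0,0,0],-1],
    [[0,0,0],[0,0,0],-1]
  ]
}}

```text
t: 33.78
tool_pos: [362.7, -240.1, 76.3]
eef_rot: [0.201, -3.134, -0.002]
contact_force: [0.0, 0.4, -2.3]
finger_gap: 23.0
finger_force: 88.8
```

```bash
cat > barf.py <<'E'
from h import *
def barview(tag=None):
    f=r.grab_frame('wrist'); s=r.read_state(); p=cloud(f); v=f['image'].max(2); P=np.array(s['tool_pos'])
    if tag: save(f,tag)
    fs=r.grab_frame('scene'); ps=cloud(fs); vs=fs['image'].max(2)
    d=ps-P; m=(np.hypot(d[...,0],d[...,1])<115)&(d[...,2]<-8)&(d[...,2]>-24)&(vs<110); q=ps[m]
    print('scene bar top',len(q),rect(q) if len(q)>3 else '',np.percentile(q[:,2],[10,50,90]).round(1) if len(q) else '')
    print('TCP',P.round(1),s['eef_rot'].round(3),s['finger_gap'].round(1),s['contact_force'].round(1))
if __name__=='__main__':
    barview('w11'); plan((456.1,-321,77,164.5),(523.6,-339.7,77,164.5))
E
python3 barf.py
```

```text
scene bar top 239 (array([ 405.5, -239.7]), array([110.6,  50.2]), 1.5) [55.6 59.9 63.4]Traceback (most recent call last):
  File "barf.py", line 10, in <module>
    barview('w11'); plan((456.1,-321,77,164.5),(523.6,-339.7,77,164.5))
    ~~~~~~~^^^^^^^
  File "barf.py", line 8, in barview
    print('TCP',P.round(1),s['eef_rot'].round(3),s['finger_gap'].round(1),s['contact_force'].round(1))
                                                 ^^^^^^^^^^^^^^^^^^^^^
AttributeError: 'float' object has no attribute 'round'
```

View pics/w11.png

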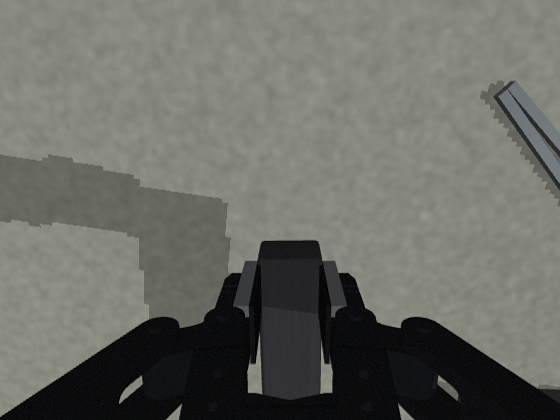

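The bar is held straight in the pads (290,320). Next I move to the gauge entry.

```bash
sed -i "s/s\['finger_gap'\].round(1)/s['finger_gap']/" barf.py; python3 -c "
from h import *
print(r.read_state()['tool_pos']); plan((456.1,-321,62,164.5),(523.6,-339.7,62,164.5))"
```

```text
[ 362.77077245 -240.09296004   76.2442928 ]
[0.001, -0.001, 0.398] [-0.0823, -0.0922, 0.014] rows 4
--
[0.0, 0.0, 0.0] [-0.07, 0.0, 0.0] rows 2
--
```

Request:
{"op": "drive_tool", "data": {
  "moves": [
    [[0,0,0.08],[-0.0165,-0.0184,0.003],-1],
    [[0,0,0.16],[-0.033,-0.037,0.006],-1],
    [[0,0,0.24],[-0.049,-0.055,0.009],-1],
    [[0,0,0.32],[-0.066,-0.074,0.012],-1],
    [[0,0,0.398],[-0.0823,-0.0922,0.014],-1]
  ]
}}

```text
t: 34.3
tool_pos: [457.1, -321.9, 61.8]
eef_rot: [-0.429, -3.111, -0.002]
contact_force: [0.1, 0.3, -1.6]
finger_gap: 23.1
finger_force: 88.9
```

Request:
{"op": "drive_tool", "data": {
  "moves": [
    [[0,0,0],[0,0,0],-1],
    [[0,0,0],[0,0,0],-1],
    [[0,0,0],[0,0,0],-1],
    [[0,0,0],[0,0,0],-1],
    [[0,0,0],[0,0,0],-1]
  ]
}}

```text
t: 34.72
tool_pos: [455.7, -320.6, 62.7]
eef_rot: [-0.422, -3.112, -0.002]
contact_force: [0.6, -0.8, -1.3]
finger_gap: 22.8
finger_force: 88.8
```

```bash
python3 -c "
from barf import *
barview(); s=r.read_state(); plan((523.6,-339.7,62,164.5))
f=r.grab_frame('side'); save(f,'d5'); p=cloud(f); m=box(p,430,570,-380,-290,30,56); q=p[m&(f['image'].max(2)<110)]; print(rect(q),np.percentile(q[:,2],[10,50,90]))
a=cv2.imread('pics/d5.png')[130:230,260:400]; cv2.imwrite('pics/d5c.png',cv2.resize(a,(770,550)))
"
```

```text
scene bar top 216 (array([ 499.6, -329.7]), array([ 40.2, 102.3]), 73.4) [41.9 46.2 49.8]
TCP [ 456.  -320.8   62.9] [-4.220e-01 -3.112e+00 -1.000e-03] 23.05290689644667 [-1.1 -0.4 -1.1]
[0.0, -0.001, 0.001] [-0.07, -0.0001, 0.001] rows 2
--
(array([ 495.8, -320.4]), array([ 51.5, 114.3]), 84.6) [32.65244708 43.40380581 50.90087472]
```

View pics/d5c.png

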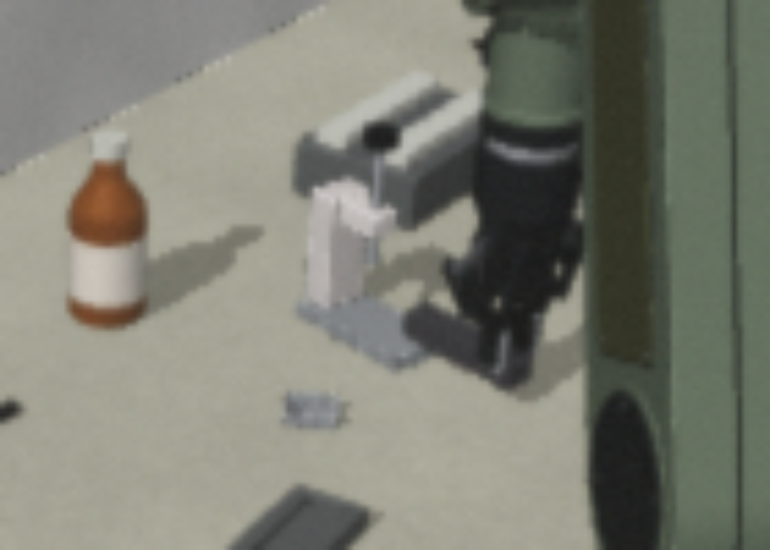

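The bar at (440,340) points at the gap between anvil and foot, as planned. I slide it in.

Request:
{"op": "drive_tool", "data": {
  "moves": [
    [[0,0,0],[-0.015,0,0],-1],
    [[0,0,0],[-0.03,0,0],-1],
    [[0,0,0],[-0.045,0,0],-1],
    [[0,0,0],[-0.06,0,0],-1],
    [[0,0,0],[-0.07,0,0],-1]
  ]
}}

```text
t: 35.28
tool_pos: [525.4, -340.6, 63.5]
eef_rot: [0.422, 3.112, -0.001]
contact_force: [-0.5, 0.5, -1.5]
finger_gap: 23.1
finger_force: 88.9
```

Request:
{"op": "drive_tool", "data": {
  "moves": [
    [[0,0,0],[0,0,0],-1],
    [[0,0,0],[0,0,0],-1],
    [[0,0,0],[0,0,0.004],-1],
    [[0,0,0],[0,0,0.008],-1],
    [[0,0,0],[0,0,0.01],-1]
  ]
}}

```text
t: 35.7
tool_pos: [522.9, -339.6, 52.0]
eef_rot: [-0.423, -3.111, -0.002]
contact_force: [0.4, 0.4, -1.0]
finger_gap: 23.0
finger_force: 88.9
```

Request:
{"op": "drive_tool", "data": {
  "moves": [
    [[0,0,0],[0,0,0],-1],
    [[0,0,0],[0,0,0],-1],
    [[0,0,0],[0,0,0.001],-1],
    [[0,0,0],[0,0,0.002],-1],
    [[0,0,0],[0,0,0.002],-1]
  ]
}}

```text
t: 36.12
tool_pos: [524.2, -340.4, 51.1]
eef_rot: [0.423, 3.113, -0.0]
contact_force: [0.7, -0.2, -1.4]
finger_gap: 23.0
finger_force: 88.9
```

```bash
python3 -c "
from barf import *
barview('w12')"
```

```text
scene bar top 221 (array([ 566.1, -352.9]), array([ 48.1, 103.1]), 73.5) [31.3 34.7 38.2]
TCP [ 524.3 -340.4   51.2] [ 0.423  3.113 -0.   ] 23.436384429551943 [-0.7 -0.3 -1.3]
```

Request:
{"op": "drive_tool", "data": {
  "moves": [
    [[0,0,0],[0,0,0.001],-1],
    [[0,0,0],[0,0,0.002],-1],
    [[0,0,0],[0,0,0.003],-1],
    [[0,0,0],[0,0,0.003],-1],
    [[0,0,0],[0,0,0.003],-1]
  ]
}}

```text
t: 36.63
tool_pos: [524.4, -340.5, 50.7]
eef_rot: [-0.422, -3.113, 0.001]
contact_force: [-4.6, 3.8, 12.2]
finger_gap: 23.1
finger_force: 90.5
```

Request:
{"op": "drive_tool", "data": {
  "moves": [
    [[0,0,0],[0,0,-0.003],-1],
    [[0,0,0],[0,0,-0.003],-0.3],
    [[0,0,0],[0,0,-0.003],0],
    [[0,0,0],[0,0,-0.003],0.1],
    [[0,0,0],[0,0,-0.003],0.1]
  ]
}}

```text
t: 37.05
tool_pos: [524.2, -340.3, 50.8]
eef_rot: [-0.423, -3.113, -0.0]
contact_force: [0.6, -0.1, -0.1]
finger_gap: 47.5
finger_force: 0.0
```

Request:
{"op": "drive_tool", "data": {
  "moves": [
    [[0,0,0],[0,0,-0.03],0.1],
    [[0,0,0],[0,0,-0.07],0.1],
    [[0,0,0],[0,0,-0.11],0.1],
    [[0,0,0],[0,0,-0.15],-1],
    [[0,0,0],[0,0,-0.18],-1]
  ]
}}

```text
t: 37.47
tool_pos: [525.0, -341.0, 234.9]
eef_rot: [0.422, 3.11, -0.003]
contact_force: [-0.6, -0.0, 0.9]
finger_gap: 23.9
finger_force: 0.0
```

Request:
{"op": "drive_tool", "data": {
  "moves": [
    [[0,0,0],[0,0,0],-1],
    [[0,0,0],[0,0,0],-1],
    [[0,0,0],[0,0,0],-1],
    [[0,0,0],[0,0,0],-1],
    [[0,0,0],[0,0,0],-1]
  ]
}}

```text
t: 37.88
tool_pos: [523.1, -339.4, 228.3]
eef_rot: [-0.423, -3.109, -0.004]
contact_force: [0.1, 0.1, -0.2]
finger_gap: 0.2
finger_force: 0.0
```

```bash
python3 -c "
from barf import *
f=r.grab_frame('wrist'); p=cloud(f); g=r.grab_frame('scene'); ps=cloud(g); vs=g['image'].max(2)
q=ps[box(ps,500,640,-400,-300,28,41)&(vs<110)]; print('bar scene',len(q),rect(q),np.percentile(q[:,2],[10,50,90]).round(1))
q=ps[box(ps,560,640,-400,-310,160,180)&(vs<80)]; print('cap',len(q),q.mean(0),rect(q))
s=r.read_state(); print(s['tool_pos'],s['joint_pos'].round(2)); plan((597.8,-360.3,s['tool_pos'][2],164.5))
P=s['tool_pos']; m=(f['z_map']>0)&(p[...,2]>P[2]-45)&(p[...,2]<P[2]+80)&(np.hypot(p[...,0]-P[0],p[...,1]-P[1])<40); print('tip',np.percentile((p[...,2]-P[2])[m],[0.2,1,5]).round(1))
a=cv2.cvtColor(g['image'],cv2.COLOR_RGB2BGR)[110:220,110:260]; cv2.imwrite('pics/g1.png',cv2.resize(a,(750,550)))
"
```

```text
bar scene 239 (array([ 565. , -351.8]), array([ 30.6, 107.4]), 75.3) [31.  34.6 37.4]
cap 65 [ 599.32321403 -356.85140633  169.39229982] (array([ 598., -358.]), array([26.4, 25.9]), 17.1)
[ 523.46735812 -339.68586188  228.98304963] [-0.71  0.33  1.44 -0.    1.37 -2.01]
[0.002, -0.003, 0.0] [-0.0771, -0.0, -0.0003] rows 2
--
tip [-20.1 -15.8  -1.1]
```

View pics/g1.png

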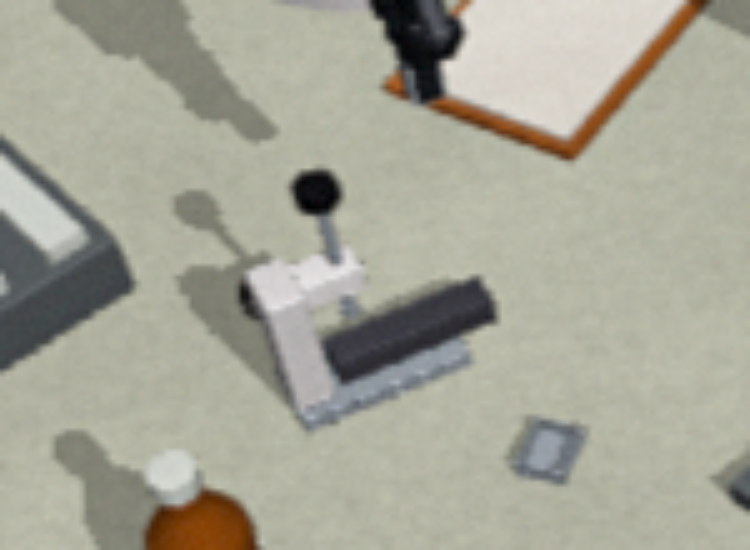

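The bar lies flat on the anvil at (410,330), with its end under the foot. I move over the cap and press.

Request:
{"op": "drive_tool", "data": {
  "moves": [
    [[0,0,0],[-0.03,0,0],-1],
    [[0,0,0],[-0.06,0,0],-1],
    [[0,0,0],[-0.077,0,0],-1],
    [[0,0,0],[-0.077,0,0.008],-1],
    [[0,0,0],[-0.077,0,0.015],-1]
  ]
}}

```text
t: 38.4
tool_pos: [598.6, -360.7, 214.6]
eef_rot: [-0.422, -3.112, -0.001]
contact_force: [-1.0, 0.8, -0.4]
finger_gap: -0.0
finger_force: 0.0
```

Request:
{"op": "drive_tool", "data": {
  "moves": [
    [[0,0,0],[0,0,0],-1],
    [[0,0,0],[0,0,0.005],-1],
    [[0,0,0],[0,0,0.01],-1],
    [[0,0,0],[0,0,0.015],-1],
    [[0,0,0],[0,0,0.02],-1]
  ]
}}

```text
t: 38.82
tool_pos: [597.9, -360.8, 195.8]
eef_rot: [-0.424, -3.113, 0.0]
contact_force: [-0.3, 0.0, 0.6]
finger_gap: -0.3
finger_force: 0.0
```

Request:
{"op": "drive_tool", "data": {
  "moves": [
    [[0,0,0],[0,0,0.003],-1],
    [[0,0,0],[0,0,0.006],-1],
    [[0,0,0],[0,0,0.009],-1],
    [[0,0,0],[0,0,0.009],-1]
  ]
}}

```text
t: 39.15
tool_pos: [598.2, -360.8, 186.6]
eef_rot: [-0.423, -3.112, -0.0]
contact_force: [-0.8, 0.2, 1.3]
finger_gap: 0.1
finger_force: 0.8
```

Request:
{"op": "drive_tool", "data": {
  "moves": [
    [[0,0,0],[0,0,0.004],-1],
    [[0,0,0],[0,0,0.008],-1],
    [[0,0,0],[0,0,0.012],-1],
    [[0,0,0],[0,0,0.015],-1],
    [[0,0,0],[0,0,0.015],-1]
  ]
}}

```text
t: 39.57
tool_pos: [598.7, -361.1, 171.7]
eef_rot: [0.423, 3.112, -0.001]
contact_force: [1.0, -0.3, 2.7]
finger_gap: 0.3
finger_force: 1.7
```

Request:
{"op": "drive_tool", "data": {
  "moves": [
    [[0,0,0],[0,0,0.001],-1],
    [[0,0,0],[0,0,0.002],-1],
    [[0,0,0],[0,0,0.003],-1],
    [[0,0,0],[0,0,0.003],-1],
    [[0,0,0],[0,0,0.003],-1]
  ]
}}

```text
t: 39.98
tool_pos: [598.7, -361.1, 169.4]
eef_rot: [0.423, 3.112, -0.001]
contact_force: [0.7, -0.3, 3.7]
finger_gap: -0.7
finger_force: 1.8
```

Request:
{"op": "drive_tool", "data": {
  "moves": [
    [[0,0,0],[0,0,0.001],-1],
    [[0,0,0],[0,0,0.002],-1],
    [[0,0,0],[0,0,0.002],-1],
    [[0,0,0],[0,0,0.002],-1],
    [[0,0,0],[0,0,0.002],-1]
  ]
}}

```text
t: 40.4
tool_pos: [598.7, -361.2, 169.1]
eef_rot: [0.423, 3.112, -0.001]
contact_force: [-1.9, 1.2, 9.1]
finger_gap: -0.0
finger_force: 4.6
```

Request:
{"op": "drive_tool", "data": {
  "moves": [
    [[0,0,0],[0,0,0.001],-1],
    [[0,0,0],[0,0,0.001],-1],
    [[0,0,0],[0,0,0.001],-1],
    [[0,0,0],[0,0,0.001],-1],
    [[0,0,0],[0,0,0.001],-1]
  ]
}}

```text
t: 40.82
tool_pos: [598.8, -361.2, 169.1]
eef_rot: [0.423, 3.111, -0.002]
contact_force: [-2.9, 0.7, 11.9]
finger_gap: -0.1
finger_force: 6.1
```

Request:
{"op": "drive_tool", "data": {
  "moves": [
    [[0,0,0],[0,0,0],-1],
    [[0,0,0],[0,0,0],-1],
    [[0,0,0],[0,0,0],-1],
    [[0,0,0],[0,0,0],-1],
    [[0,0,0],[0,0,0],-1]
  ]
}}

```text
t: 41.23
tool_pos: [598.8, -361.2, 169.0]
eef_rot: [0.423, 3.111, -0.002]
contact_force: [-2.6, 1.1, 12.0]
finger_gap: -0.0
finger_force: 6.1
```

Request:
{"op": "drive_tool", "data": {
  "moves": [
    [[0,0,0],[0,0,0],-1],
    [[0,0,0],[0,0,0],-1],
    [[0,0,0],[0,0,0],-1],
    [[0,0,0],[0,0,0],-1],
    [[0,0,0],[0,0,0],-1]
  ]
}}

```text
t: 41.65
tool_pos: [598.8, -361.1, 169.0]
eef_rot: [0.423, 3.111, -0.002]
contact_force: [-3.0, 2.7, 12.2]
finger_gap: 0.1
finger_force: 6.1
```

```bash
python3 -c "
from barf import *
f=r.grab_frame('side'); p=cloud(f); g=r.grab_frame('scene'); ps=cloud(g)
for F,P in((f,p),(g,ps)):
    q=P[box(P,560,640,-410,-310,120,150)]; print(len(q),np.percentile(q[:,2],[5,50,95]).round(1),rect(q))
a=cv2.cvtColor(g['image'],cv2.COLOR_RGB2BGR)[110:220,110:260]; cv2.imwrite('pics/g2.png',cv2.resize(a,(750,550)))
"
```

```text
32 [125.1 141.6 149.1] (array([ 593.4, -349.1]), array([21.1, 27. ]), 32.9)
46 [134.5 143.9 148.9] (array([ 602. , -354.8]), array([15. , 27.8]), 44.8)
```

View pics/g2.png

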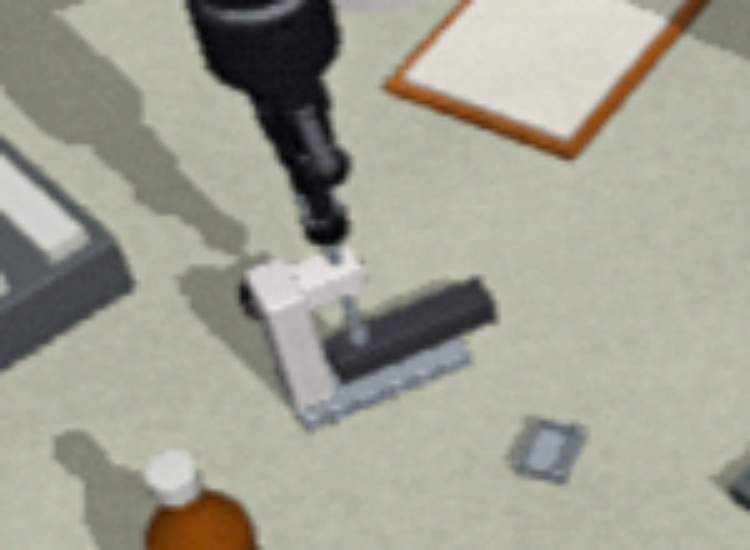

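The foot rests on the bar at (360,335) and has been held for over 1 s. I release and go back to the grasp pose.

Request:
{"op": "drive_tool", "data": {
  "moves": [
    [[0,0,0],[0,0,-0.015],-1],
    [[0,0,0],[0,0,-0.03],-1],
    [[0,0,0],[0,0,-0.045],-1],
    [[0,0,0],[0,0,-0.06],-1],
    [[0,0,0],[0,0,-0.06],-1]
  ]
}}

```text
t: 42.17
tool_pos: [599.5, -361.3, 228.9]
eef_rot: [0.422, 3.109, -0.003]
contact_force: [-0.0, -0.2, 1.5]
finger_gap: 0.3
finger_force: 0.0
```

Request:
{"op": "drive_tool", "data": {
  "moves": [
    [[0,0,0],[0.03,0,0],-0.5],
    [[0,0,0],[0.06,0,0],0.2],
    [[0,0,0],[0.08,0,0],0.2],
    [[0,0,0],[0.08,0,0],0.2],
    [[0,0,0],[0.08,0,0],0.2]
  ]
}}

```text
t: 42.58
tool_pos: [520.1, -338.6, 224.4]
eef_rot: [-0.424, -3.111, -0.003]
contact_force: [-0.1, -0.0, 0.6]
finger_gap: 51.1
finger_force: 0.0
```

Request:
{"op": "drive_tool", "data": {
  "moves": [
    [[0,0,0],[0,0,0.04],0.2],
    [[0,0,0],[0,0,0.08],0.2],
    [[0,0,0],[0,0,0.1],0.2],
    [[0,0,0],[0,0,0.1],0.2],
    [[0,0,0],[0,0,0.1],0.2]
  ]
}}

```text
t: 43.0
tool_pos: [521.1, -338.8, 124.0]
eef_rot: [-0.422, -3.11, -0.004]
contact_force: [0.6, 0.2, -0.5]
finger_gap: 51.5
finger_force: 0.0
```

Request:
{"op": "drive_tool", "data": {
  "moves": [
    [[0,0,0],[0,0,0],0.2],
    [[0,0,0],[0,0,0],0.2],
    [[0,0,0],[0,0,0],0.2],
    [[0,0,0],[0,0,0],0.2],
    [[0,0,0],[0,0,0],0.2]
  ]
}}

```text
t: 43.42
tool_pos: [521.9, -340.0, 127.5]
eef_rot: [0.423, 3.111, -0.002]
contact_force: [-0.6, 0.3, -0.1]
finger_gap: 51.4
finger_force: 0.0
```

```bash
python3 -c "
from barf import *
f=r.grab_frame('wrist'); p=cloud(f); v=f['image'].max(2)
q=p[box(p,480,640,-400,-300,30,38)&(v<110)]; print('bar',len(q),rect(q))
g=r.grab_frame('scene'); ps=cloud(g); vs=g['image'].max(2)
q=ps[box(ps,500,640,-400,-300,28,41)&(vs<110)]; print('bar scene',len(q),rect(q))
q=ps[box(ps,560,640,-400,-310,150,185)&(vs<80)]; print('cap',len(q),np.percentile(q[:,2],[50,90]))
s=r.read_state(); print(s['tool_pos']); plan((524.2,-340.3,49.5,164.5))
"
```

```text
bar 6673 (array([ 569.5, -352.9]), array([ 40. , 120.2]), 75.0)
bar scene 238 (array([ 564.5, -351.5]), array([ 35.1, 108.1]), 71.7)
cap 70 [169.44916234 172.43621846]
[ 521.53260006 -339.67727733  126.80041355]
[-0.0, 0.001, 0.0] [-0.0027, 0.0001, 0.0773] rows 2
--
```

Request:
{"op": "drive_tool", "data": {
  "moves": [
    [[0,0,0],[-0.0025,0,0.03],0.2],
    [[0,0,0],[-0.0025,0,0.055],0.2],
    [[0,0,0],[-0.0025,0,0.07],0.2],
    [[0,0,0],[-0.0025,0,0.077],0.2],
    [[0,0,0],[-0.0025,0,0.077],0.1]
  ]
}}

```text
t: 43.93
tool_pos: [522.3, -339.0, 46.9]
eef_rot: [-0.423, -3.109, -0.004]
contact_force: [0.7, 0.3, -0.2]
finger_gap: 46.9
finger_force: 0.0
```

Request:
{"op": "drive_tool", "data": {
  "moves": [
    [[0,0,0],[0,0,0],0],
    [[0,0,0],[0,0,0],-1],
    [[0,0,0],[0,0,0],-1],
    [[0,0,0],[0,0,0],-1],
    [[0,0,0],[0,0,0],-1]
  ]
}}

```text
t: 44.35
tool_pos: [524.8, -341.0, 51.3]
eef_rot: [0.423, 3.11, -0.003]
contact_force: [-0.5, 1.3, 6.0]
finger_gap: 23.3
finger_force: 88.8
```

Request:
{"op": "drive_tool", "data": {
  "moves": [
    [[0,0,0],[0,0,0],-1],
    [[0,0,0],[0,0,0],-1],
    [[0,0,0],[0,0,-0.004],-1],
    [[0,0,0],[0,0,-0.008],-1],
    [[0,0,0],[0,0,-0.01],-1]
  ]
}}

```text
t: 44.77
tool_pos: [523.7, -340.1, 59.5]
eef_rot: [0.423, 3.113, -0.0]
contact_force: [0.8, -0.8, -1.6]
finger_gap: 23.2
finger_force: 88.4
```

Request:
{"op": "drive_tool", "data": {
  "moves": [
    [[0,0,0],[0.015,0,0],-1],
    [[0,0,0],[0.035,0,0],-1],
    [[0,0,0],[0.055,0,0],-1],
    [[0,0,0],[0.075,0,0],-1],
    [[0,0,0],[0.09,0,0],-1]
  ]
}}

```text
t: 45.18
tool_pos: [435.1, -315.1, 58.6]
eef_rot: [-0.423, -3.111, -0.002]
contact_force: [-0.7, 0.0, -1.9]
finger_gap: 23.0
finger_force: 88.4
```

Request:
{"op": "drive_tool", "data": {
  "moves": [
    [[0,0,0],[0,0,-0.02],-1],
    [[0,0,0],[0,0,-0.04],-1],
    [[0,0,0],[0,0,-0.04],-1],
    [[0,0,0],[0,0,-0.04],-1],
    [[0,0,0],[0,0,-0.04],-1]
  ]
}}

```text
t: 45.6
tool_pos: [436.7, -315.8, 98.4]
eef_rot: [-0.423, -3.112, -0.001]
contact_force: [-0.2, 0.8, -2.5]
finger_gap: 22.8
finger_force: 88.7
```

```bash
python3 -c "
from barf import *
f=r.grab_frame('wrist'); save(f,'w13'); barview()
s=r.read_state(); A=R.from_rotvec(s['eef_rot']); p=cloud(f); t=(p-s['tool_pos'])@A.as_matrix(); v=f['image'].max(2)
m=(abs(t[...,1])<10)&(t[...,2]>13)&(t[...,2]<22)&(t[...,0]<60)&(t[...,0]>-70); q=t[m]; print('bar in tool: x',np.percentile(q[:,0],[.5,99.5]).round(1),'depth',np.median(q[:,2]).round(1))
plan((473-0.0837*42,-55.8+42,100,94.8))
"
```

```text
scene bar top 221 (array([ 480.3, -321.7]), array([ 48.9, 100.1]), 79.4) [76.5 80.2 84.4]
TCP [ 436.2 -315.3   97.6] [-4.220e-01 -3.111e+00 -3.000e-03] 23.01194940444411 [ 0.1  0.1 -2.8]
bar in tool: x [-54.7  13.1] depth 16.8
[-0.0, -0.001, 0.406] [0.0161, 0.0998, -0.0006] rows 4
[-0.0, -0.001, 0.406] [0.0542, 0.0854, -0.0007] rows 4
[-0.0, -0.001, 0.406] [0.0835, 0.057, -0.0007] rows 4
--
```

Request:
{"op": "drive_tool", "data": {
  "moves": [
    [[0,0,0.08],[0.003,0.02,0],-1],
    [[0,0,0.16],[0.006,0.04,0],-1],
    [[0,0,0.24],[0.01,0.06,0],-1],
    [[0,0,0.32],[0.013,0.08,0],-1],
    [[0,0,0.406],[0.0161,0.0998,0],-1]
  ]
}}

```text
t: 46.17
tool_pos: [447.5, -214.3, 98.0]
eef_rot: [-1.048, -2.96, -0.001]
contact_force: [-0.2, 0.8, -1.6]
finger_gap: 23.0
finger_force: 88.8
```

Request:
{"op": "drive_tool", "data": {
  "moves": [
    [[0,0,0.08],[0.011,0.017,0],-1],
    [[0,0,0.16],[0.022,0.034,0],-1],
    [[0,0,0.24],[0.032,0.051,0],-1],
    [[0,0,0.32],[0.043,0.068,0],-1],
    [[0,0,0.406],[0.0542,0.0854,0],-1]
  ]
}}

```text
t: 46.58
tool_pos: [458.8, -113.9, 98.2]
eef_rot: [-1.623, -2.688, 0.0]
contact_force: [-0.1, 0.5, -1.9]
finger_gap: 23.4
finger_force: 88.8
```

Request:
{"op": "drive_tool", "data": {
  "moves": [
    [[0,0,0.08],[0.017,0.011,0],-1],
    [[0,0,0.16],[0.033,0.023,0],-1],
    [[0,0,0.24],[0.05,0.034,0],-1],
    [[0,0,0.32],[0.067,0.045,0],-1],
    [[0,0,0.406],[0.0835,0.056,0],-1]
  ]
}}

```text
t: 47.0
tool_pos: [468.9, -13.8, 98.2]
eef_rot: [-2.131, -2.306, 0.001]
contact_force: [-0.1, -0.0, -1.9]
finger_gap: 22.6
finger_force: 88.8
```

Request:
{"op": "drive_tool", "data": {
  "moves": [
    [[0,0,0],[0,0,0.01],-1],
    [[0,0,0],[0,0,0.023],-1],
    [[0,0,0],[0,0,0.023],-1],
    [[0,0,0],[0,0,0.023],-1],
    [[0,0,0],[0,0,0.023],-1]
  ]
}}

```text
t: 47.42
tool_pos: [469.4, -15.5, 75.8]
eef_rot: [-2.128, -2.311, 0.001]
contact_force: [-0.1, 0.5, -1.9]
finger_gap: 22.8
finger_force: 88.7
```

Request:
{"op": "drive_tool", "data": {
  "moves": [
    [[0,0,0],[0,0,0],-1],
    [[0,0,0],[0,0,0],-1],
    [[0,0,0],[0,0,0],-1],
    [[0,0,0],[0,0,0],-1],
    [[0,0,0],[0,0,0],-1]
  ]
}}

```text
t: 47.83
tool_pos: [469.7, -15.3, 76.4]
eef_rot: [2.128, 2.311, 0.0]
contact_force: [0.2, -0.8, -1.1]
finger_gap: 22.9
finger_force: 88.7
```

```bash
cat > bt.py <<'E'
from h import *
T=np.array([462.8,47.8]); a=np.radians(4.8); X=np.array([np.cos(a),np.sin(a)]); Y=np.array([-np.sin(a),np.cos(a)])
f=r.grab_frame('wrist'); s=r.read_state(); p=cloud(f); d=p[...,:2]-T; tx=d@X; ty=d@Y; P=s['tool_pos']; z=p[...,2]
A=R.from_rotvec(s['eef_rot']); t=(p-P)@A.as_matrix()
m=(abs(t[...,1])<16)&(t[...,2]>14)&(t[...,2]<20)&(t[...,0]>-40)&(t[...,0]<30)
m2=m&(t[...,0]>-5)&(t[...,0]<11)&(abs(t[...,1])<14.5)
print('bar end ty',np.percentile(ty[m],99.5).round(1),'top z',np.median(z[m]).round(1)); 
for lo in(-38,-25,12): 
    k=m&(t[...,0]>lo)&(t[...,0]<lo+8); 
    if k.sum()>20: print(' tx at tool x',lo,np.percentile(tx[k],[1,99]).round(1))
print('TCP',np.round(P,1),'tray',((P[:2]-T)@X).round(1),((P[:2]-T)@Y).round(1), 'yaw',np.degrees(np.arctan2(A.as_matrix()[1,0],A.as_matrix()[0,0])).round(2))
m=(abs(tx)<40)&(z>13)&(z<18)&(abs(ty)<170); print('tray x',np.percentile(tx[m],[1,99]).round(1))
for lo in np.arange(-53,-34,1.):
    k=(abs(tx)<8)&(ty>=lo)&(ty<lo+1)&(z<18); print(int(lo),np.median(z[k]).round(1) if k.any() else None,end='; ')
import sys
if len(sys.argv)>1: save(f,sys.argv[1])
E
python3 bt.py w14
```

```text
bar end ty -49.9 top z 58.7
 tx at tool x -38 [-10.6  14.9]
 tx at tool x -25 [-10.7  14.1]
 tx at tool x 12 [-10.6  13.7]
TCP [469.6 -15.2  76.3] tray 1.5 -63.4 yaw 94.73
tray x [-27.7  27.7]
-53 7.9; -52 7.8; -51 8.0; -50 8.2; -49 None; -48 14.7; -47 15.5; -46 16.0; -45 16.1; -44 16.1; -43 16.2; -42 16.0; -41 16.0; -40 13.5; -39 8.2; -38 7.8; -37 8.0; -36 8.0; -35 7.9;
```

Request:
{"op": "drive_tool", "data": {
  "moves": [
    [[0,0,0],[0.0003,-0.0016,0.008],-1],
    [[0,0,0],[0.0003,-0.0016,0.015],-1],
    [[0,0,0],[0.0003,-0.0016,0.018],-1],
    [[0,0,0],[0.0003,-0.0016,0.018],-1],
    [[0,0,0],[0.0003,-0.0016,0.018],-1]
  ]
}}

```text
t: 48.3
tool_pos: [467.3, -14.8, 57.4]
eef_rot: [-2.127, -2.31, 0.001]
contact_force: [0.6, -0.9, -1.3]
finger_gap: 23.1
finger_force: 88.8
```

Request:
{"op": "drive_tool", "data": {
  "moves": [
    [[0,0,0],[0,0,0.0],-1],
    [[0,0,0],[0,0,0.003],-1],
    [[0,0,0],[0,0,0.006],-1],
    [[0,0,0],[0,0,0.009],-1],
    [[0,0,0],[0,0,0.01],-1]
  ]
}}

```text
t: 48.72
tool_pos: [467.6, -14.9, 47.6]
eef_rot: [-2.127, -2.311, 0.0]
contact_force: [-0.6, 0.5, -0.8]
finger_gap: 23.0
finger_force: 88.9
```

Request:
{"op": "drive_tool", "data": {
  "moves": [
    [[0,0,0],[0,0,0],-1],
    [[0,0,0],[0,0,0],-1],
    [[0,0,0],[0,0,0],-1],
    [[0,0,0],[0,0,0],-1]
  ]
}}

```text
t: 49.05
tool_pos: [467.9, -15.0, 48.1]
eef_rot: [2.128, 2.311, 0.0]
contact_force: [-0.2, 1.6, -2.3]
finger_gap: 23.0
finger_force: 88.8
```

```bash
python3 bt.py w15|head -5
```

```text
bar end ty -49.5 top z 30.5
 tx at tool x -38 [-12.3  13.1]
 tx at tool x -25 [-12.3  12.4]
 tx at tool x 12 [-12.2  11.7]
TCP [468.  -15.   48.2] tray -0.1 -63.0 yaw 94.74
```

Request:
{"op": "drive_tool", "data": {
  "moves": [
    [[0,0,0],[0,0,0.001],-1],
    [[0,0,0],[0,0,0.001],-0.3],
    [[0,0,0],[0,0,0],0],
    [[0,0,0],[0,0,0],0.1],
    [[0,0,0],[0,0,0],0.1]
  ]
}}

```text
t: 49.52
tool_pos: [468.3, -15.0, 48.4]
eef_rot: [2.127, 2.311, 0.001]
contact_force: [-0.1, 0.7, -1.0]
finger_gap: 47.2
finger_force: 0.0
```

Request:
{"op": "drive_tool", "data": {
  "moves": [
    [[0,0,0],[0,0,-0.03],0.1],
    [[0,0,0],[0,0,-0.07],0.1],
    [[0,0,0],[0,0,-0.11],0.1],
    [[0,0,0],[0,0,-0.15],0.1],
    [[0,0,0],[0,0,-0.19],0.1]
  ]
}}

```text
t: 49.93
tool_pos: [467.4, -14.8, 240.0]
eef_rot: [2.128, 2.311, 0.0]
contact_force: [1.2, -0.0, 0.2]
finger_gap: 46.8
finger_force: 0.0
```

Request:
{"op": "drive_tool", "data": {
  "moves": [
    [[0,0,0],[-0.07,0,-0.03],0.1],
    [[0,0,0],[-0.07,0,-0.06],0.1],
    [[0,0,0],[-0.07,0,-0.06],0.1],
    [[0,0,0],[-0.07,0,-0.06],0.1],
    [[0,0,0],[-0.07,0,-0.06],0.1]
  ]
}}

```text
t: 50.35
tool_pos: [473.5, -84.5, 297.8]
eef_rot: [-2.129, -2.31, -0.001]
contact_force: [-0.6, 1.0, -0.4]
finger_gap: 47.2
finger_force: 0.0
```

Request:
{"op": "drive_tool", "data": {
  "moves": [
    [[0,0,0],[0,0,0],0.1],
    [[0,0,0],[0,0,0],0.1],
    [[0,0,0],[0,0,0],0.1],
    [[0,0,0],[0,0,0],0.1],
    [[0,0,0],[0,0,0],0.1]
  ]
}}

```text
t: 50.77
tool_pos: [473.3, -84.1, 297.2]
eef_rot: [-2.126, -2.311, 0.001]
contact_force: [0.2, -0.5, 0.9]
finger_gap: 47.1
finger_force: 0.0
```

Run:
```python
from h import *
T=np.array([462.8,47.8]); a=np.radians(4.8); X=np.array([np.cos(a),np.sin(a)]); Y=np.array([-np.sin(a),np.cos(a)])
f=r.grab_frame('wrist'); save(f,'w16'); p=cloud(f); d=p[...,:2]-T; tx=d@X; ty=d@Y; z=p[...,2]
print(r.read_state()['t'],r.read_state()['tool_pos'])
def rep(n,m): print(n,m.sum(),np.percentile(tx[m],[1,50,99]).round(1),np.percentile(ty[m],[1,99]).round(1),'mid',(np.percentile(ty[m],[1,99]).mean()).round(1),'z',np.percentile(z[m],[10,50,90]).round(1)) if m.sum() else print(n,0)
rep('bar',(abs(tx)<20)&(abs(ty+104)<60)&(z>26))
for c in(-23,19,61,103,145): rep(c,(abs(tx)<26)&(abs(ty-c)<20)&(z>22)&(z<40))
g=r.grab_frame('scene'); save(g,'s9'); p=cloud(g); v=g['image'].max(2)
q=p[box(p,430,650,250,430,163,176)]; print('cover top',len(q),rect(q))
q=p[box(p,560,640,-400,-310,150,185)&(v<80)]; print('cap',np.percentile(q[:,2],[50,90]))
q=p[box(p,560,800,-300,300,8,40)]; print('low stuff far side',len(q))
a=np.hstack([cv2.resize(cv2.imread('pics/s9.png')[110:390,90:450],(400,311)),cv2.resize(cv2.imread('pics/w16.png'),(400,300)).copy()[:,:]] if 0 else [cv2.resize(cv2.imread('pics/s9.png')[110:390,90:450],(400,300)),cv2.resize(cv2.imread('pics/w16.png'),(400,300))]); cv2.imwrite('pics/fin.png',a)
```

```text
50.8167 [473.45766602 -84.22680675 297.4662784 ]
bar 9492 [-19.7   0.7  19.7] [-154.8  -52.5] mid -103.6 z [ 29.6 347.9 355.7]
-23 0
19 894 [-19.   -1.3  16.3] [ 6.5 24.8] mid 15.7 z [25.  26.2 27.3]
61 0
103 0
145 0
cover top 53 (array([538.3, 338. ]), array([202.5,  22.4]), 11.6)
cap [170.0170828  173.14895795]
low stuff far side 1107
```

View pics/fin.png

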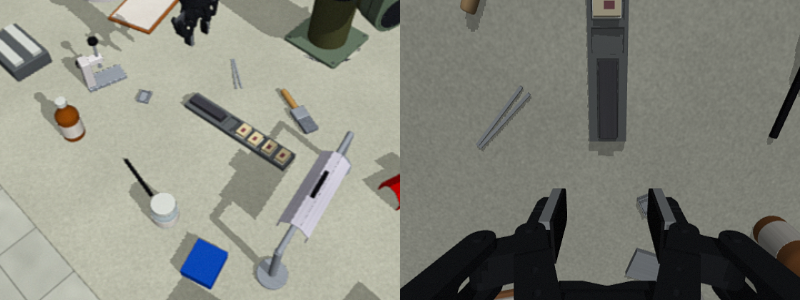

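The overview shows the bar in the long pocket (207,107), four blocks wax-up in a row (243–285,130–155), the cover on the rail (318,185), the gauge up, and the bottle standing. One last seating check from the saved views, then I hand in.

Run:
```python
from h import *
T=np.array([462.8,47.8]); a=np.radians(4.8); X=np.array([np.cos(a),np.sin(a)]); Y=np.array([-np.sin(a),np.cos(a)])
ok=True
for n in('wrist','scene'):
    f=r.grab_frame(n); p=cloud(f); d=p[...,:2]-T; tx=d@X; ty=d@Y; z=p[...,2]
    for c,h in((-104.4,30),(19,26),(61,26),(103,26),(145,26)):
        w=58 if c<-50 else 17
        m=(abs(tx)<22)&(abs(ty-c)<w)&(z>h-7)&(z<h+12)
        if m.sum()<30: continue
        e=np.percentile(ty[m],[2,98]); x=np.percentile(tx[m],[2,98]); print(n,c,m.sum(),'x',x.mean().round(1),'y',e.mean().round(1),'ends',e.round(1),'z',np.percentile(z[m],[10,50,90]).round(1))
        for s in(-1,1):
            k=m&((ty-c)*s>w*.4); print('   side z',np.median(z[k]).round(1),end='')
        print()
```

```text
wrist -104.4 2808 x 0.7 y -104.1 ends [-156.2  -52. ] z [28.8 29.9 31. ]
   side z 29.9   side z 29.9
wrist 19 877 x -1.2 y 15.5 ends [ 6.6 24.4] z [24.9 26.2 27.3]
   side z 25.8   side z nan
scene -104.4 288 x -0.8 y -103.7 ends [-157.   -50.5] z [26.6 30.2 33.3]
   side z 30.5   side z 30.2
scene 19 104 x -2.1 y 18.9 ends [ 6.  31.7] z [23.2 26.6 29.1]
   side z 26.3   side z 26.0
scene 61 108 x 0.9 y 59.1 ends [47.  71.2] z [22.6 26.1 28.9]
   side z 26.4   side z 25.6
scene 103 109 x -1.4 y 102.9 ends [ 90.9 114.9] z [23.4 26.3 29.2]
   side z 27.7   side z 25.6
scene 145 116 x -1.3 y 144.5 ends [132.4 156.5] z [22.4 25.9 29.2]
   side z 26.7   side z 25.4
  return _methods._mean(a, axis=axis, dtype=dtype,
  ret = ret.dtype.type(ret / rcount)
```

All seated: bar top at 30, wax tops at 26, everything centred within 2 mm.

```bash
python3 -c "
from bench import r
print(r.finish_job())"
```

```text
the job is handed in; nothing more can be done
None
```

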